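# Clamp a pipe blank from the tilt bin

## Task

Swing the tilt bin that holds the short straight pipe blank fully out, then take the blank out and lay it on the rest between the two open jaws of the lever clamp, lying along the jaws and centred on their length, and let go of it. Then press the clamp's sprung lever down until its catch holds it by itself, with the blank gripped between the jaws. Leave the other bin with its elbow alone, do not shift the other things on the bench, and the opened bin may stay out.

Things in the scene. Friction and masses are not known exactly. Their poses are not given: they have to be found in the camera images.
- blank_center (a point): centre of the short straight pipe blank: steel cylinder 34 in diameter, 60 long (0.2 kg), ends flat and closed with a dark disc; y is its length. It lies in one of the bins, across its width; with the bin fully out it rolls into the corner of front wall and floor, centre about 28 above the pivot line. Best gripped by its two ends (60 wide): finger room there in bin and clamp
- elbow_center (a point): middle of a dark 90-degree pipe elbow about 62 x 62 x 34 high, lying in the other bin; leave it
- bin_left_hinge (a point): point on the pivot line of the left tilt bin (at greater y), mid width, 30 above the bench; fixed to the rack, does not tilt. x to the rack's back, y along the pivot line, z up. Shut, the bin's front wall is at x 0 to 3, z 0 to 85; floor 88 deep, back 25 high, walls and floor 3 thick, 150 wide inside; open on top. Hook the front wall from inside (or pinch it) and draw it to -x
- bin_right_hinge (a point): point on the pivot line of the right tilt bin (at smaller y), mid width, 30 above the bench; fixed to the rack, does not tilt. x to the rack's back, y along the pivot line, z up. Shut, the bin's front wall is at x 0 to 3, z 0 to 85; floor 88 deep, back 25 high, walls and floor 3 thick, 150 wide inside; open on top. Hook the front wall from inside (or pinch it) and draw it to -x
- bin_left (a joint): tilt of the left bin in rad about its pivot line: 0 shut, 0.8 fully out (stop); the top of the front wall goes forward, to -x, and down. Stiff pivot (0.25 N m): it stays where it is left
- bin_right (a joint): tilt of the right bin in rad about its pivot line: 0 shut, 0.8 fully out (stop); the top of the front wall goes forward, to -x, and down. Stiff pivot (0.25 N m): it stays where it is left
- clamp_seat (a point): where the blank's centre goes, mid-way between the open jaws; fixed, 52 above the bench. x towards the fixed jaw, y along the jaws (and the blank), z up. The flat rest is 17 below, 40 long in y
- clamp: the lever clamp, origin under it; axes as clamp_seat, which is at x 29, z 52 in this frame. Fixed jaw face 31 on the +x side of clamp_seat, sliding jaw face 31 on its -x side with the lever up; jaws 40 long in y, tops 13 above clamp_seat, free beside their ends. Pressing the lever moves the sliding jaw to +x, 58 mm per rad, and pushes the blank to the fixed jaw (centre 14 past clamp_seat)
- rack: the grey steel rack of the two tilt bins, 344 wide; origin on the bench below the pivot line, mid width; axes as the bins' hinge points. Its back panel is at x 105, 105 high; nothing above
- lever (a joint): angle of the clamp's lever in rad: 0 up (handle 0.75 rad above level), grows as pressed, stop at 0.60. Spring return (about 2 N at the handle up, 5 N down); a spring ball catch on the post beside it resists from 0.32, gives way at about 0.4 (press with 12 to 20 N), then holds the lever at about 0.53 when let go; let go sooner, it springs up
- lever_pivot (a point): the lever's pivot, 70 above the bench, fixed to the clamp, axes as clamp_seat (which is at x = +89, z = -18 from here). The handle points to -x and up from here; pressing it brings it down
- lever_pad (a point): centre of the top face of the black handle pad at the end of the lever, 112 along the lever from the pivot and 8 above its centre line; the pad is 44 along the lever and 34 wide, 12 thick; it moves with the lever
- jaw_pad (a joint): how far the sprung steel face of the sliding jaw is pushed back into its jaw, in m: 0 when nothing is gripped, about 0.002 to 0.004 with the blank gripped
- wrench: an open-ended steel wrench, about 190 long, lying flat; leave it where it is
- oil_bottle: a grey plastic bottle, 52 in diameter, 130 high, standing behind; leave it where it is
- collar: a steel collar (ring) 54 outside, 38 inside, 35 high, standing beside the clamp; leave it where it is
- wood_block: a wooden block 120 x 70 x 45 high; leave it where it is
Things that resemble listed ones, but are neither listed nor needed, are in the scene too. What is shaped like the part that bears blank_center but blue or turquoise is not meant.

How it is judged:
On the way, in this order (a step that is already met when the one before it is completed fails the run):
1. the bin that holds the blank is swung fully out (over 0.7 rad), with the blank still in it (((value of joint bin_left above 0.7 rad and distance between blank_center and bin_left_hinge below 0.08 m) or (value of joint bin_right above 0.7 rad and distance between blank_center and bin_right_hinge below 0.08 m))), for 0.2 s.
2. the blank lies on the rest between the open jaws, along them (within 0.3 rad) and centred on their length within 12 mm, let go, with the lever still up (under 0.15 rad) (x of blank_center in the frame of clamp_seat between -0.017 and 0.017 m and y of blank_center in the frame of clamp_seat between -0.012 and 0.012 m and z of blank_center in the frame of clamp_seat between -0.004 and 0.004 m and angle between the y axis of blank_center and the y axis of clamp_seat, either way round below 0.3 rad and value of joint lever below 0.15 rad and contact force between the fingers and blank below 0.3 N), for 0.2 s.
At the end, for the whole second after the job is handed in: Lever held down by its catch (over 0.48 rad, at rest); blank on the rest (height within 4 mm) against the fixed jaw (within 5 mm), along the jaws within 0.1 rad, centred on their length within 12 mm, sprung jaw face pushed back over 1 mm. Opened bin anywhere; all else as it was (x of blank_center in the frame of clamp_seat between 0.009 and 0.019 m and y of blank_center in the frame of clamp_seat between -0.012 and 0.012 m and z of blank_center in the frame of clamp_seat between -0.004 and 0.004 m and angle between the y axis of blank_center and the y axis of clamp_seat, either way round below 0.1 rad and value of joint lever above 0.48 rad and velocity of joint lever between -0.05 and 0.05 rad/s and value of joint jaw_pad above 0.001 m); the robot touches nothing.
It fails at once if the elbow is moved by more than 40 mm (distance of elbow_center from where it was at the start of the episode above 0.04 m).
It fails at once if both bins are swung out (over 0.4 rad) (value of joint each of bin_left, bin_right above 0.4 rad).
It fails at once if another thing on the bench (wrench, bottle, collar, wooden block) is shifted by more than 40 mm (distance of any of wrench, oil_bottle, collar, wood_block from where it was at the start of the episode above 0.04 m).
It also fails if it takes over 64 s, if anything falls off the work surface, if the arm or the gripper's body presses on something with over 40 N, if the wrist force passes 120 N, or if a joint passes its speed limit or range.

## Robot

A 6-joint arm with a two-finger parallel gripper is mounted at the origin on the work surface. World frame = base frame: x ahead of the robot, y to its left, z up, the work surface at z = 0. Lengths are in m, angles in rad, forces in N, time in s.
With the tool pointing down it reaches from about 0.3 to 0.775 m from the base axis. Payload 14.6 kg.
Tool frame: the origin (TCP) lies on the centre line of the jaws, within the pads' length; the fingertips stand 19 mm ahead of it and the grasp point (between the pads) is the TCP (ctrl.tip_reach is the distance from the TCP to the fingertips, in m); x points along the fingers, y is the direction in which the jaws open and shut, and the axes are right-handed (so a half turn about x gives the same grasp; the last joint's range is limited). The gripper opens to 94 mm and grips with 3 to 60 N. Pads are 16 mm wide; open, the fingers measure 119 mm over their backs; the gripper's body (75 mm by 177 mm) begins 78 mm behind the grasp point.
Start: joints at [1.268, 0.3, 1.521, -0, 1.321, -0.067], TCP at [0.128, 0.535, 0.224] pointing down, gripper open.
Joint ranges: [-3.03, 3.03], [-0.79, 2.21], [0.23, 2.52], [-1.04, 4.18], [0, 3.07], [-2.55, 2.55]. Speed limits (rad/s): [2.22, 2.22, 2.57, 3.14, 3.14, 3.14].

## Interface

Orientations are given as [roll, pitch, yaw] about the fixed x, y, z axes, in that order (R = Rz(yaw) Ry(pitch) Rx(roll)).
In Python, from station import ctrl, optics, models gives the robot as it stands. The module is installed in compiled form; this text tells all that it offers.
- The arm moves only by the tool arm_command, never from a script. Its argument "deltas" is a list of rows, each an object with "translation": the shift along the tool's x, y, z in units of 25 mm (1.0 is 25 mm), a list of three; "turn": the turn, a rotation vector about the tool's x, y, z in units of 5 degrees (1.0 is 5 degrees), a list of three. In form: [{"translation": [x, y, z], "turn": [rx, ry, rz]}, ...]. A call has 1 to 12 rows; each row is the pose to reach, as a shift and turn from the pose commanded when the call began, along the tool's axes at that moment; what a row does not reach only later rows make up. A row lasts 1/12 s, in which the tool goes at most 41.7 mm and 7.16 degrees, less where a joint would pass 70% of its speed; a pose out of reach is approached as far as the arm can. A call with a gripper value outside its range is refused whole. "gripper" is the finger opening in mm, from 0 to 94, set as the call begins (left out, the last holds). The fingers move at their own pace and stop on an object; "force" is the grip in N (left out, the last holds). Time passes only in rows, so rows that repeat a pose let the fingers close. It gives the time, the measured TCP pose, the force and the opening at its end, in the units of the state.
- ctrl.get_obs(): the state, without advancing time (a new reading comes with each control period).
- optics.camera(name): name is "scene" or "top" or "wrist"; returns the picture (420x560x3 uint8, red, green, blue); there is no depth.
- optics.get_calibration(name): a dict with "K" (3x3 intrinsics, pixels), "origin" and "orientation" of the camera in the world. Camera axes: x right, y down, z forward; pixel columns grow to the right and rows downward; lengths in m; the calibration is good to about 2 mm. A picture is of the moment at which its call begins: read the wrist's pose just before it. get_calibration takes no time and is no camera call; for the wrist camera it gives the pose at the moment of the call.
- ctrl.hand_in(): hands the job in, once; it reports no verdict.
Trained networks look in the newest picture that a camera, given by its name, has taken for a name from the list of things; names that differ only in an ending like _2 or _b are one class to them, and where a whole thing is asked for, a point or a joint stands for the part that bears it (a point fixed in the world has none). Each returns a list of dicts, best first, with "score" (0 to 1); they miss things now and then, are a little off and sometimes report something else, mostly with a low value. They report only what shows in the picture. A call takes as long as a camera call. They do not tell look-alikes from the thing itself.
- models.look_for(target, camera): "box" ([left, top, right, bottom] in pixels, round what is visible of it).
- models.cut_out(target, camera): "pixels" (420x560 bool, what is visible of it) and "box" ([left, top, right, bottom] in pixels, round what is visible of it).
- models.mark_of(target, camera): "at" ([column, row] in pixels: a listed point, or the origin of a listed thing).
The state is a dict: "time_s": time; "qpos": joint angles; "joint_vel": joint speeds; "tau": joint torques, N m; "ee_pos": TCP position; "eef_rot": TCP orientation; "force": force on the tool from outside, world axes, zero at the start; "moment": the same for the moment, N m; "grip_width": finger opening in m.
Only numpy, scipy, OpenCV 4.12 (cv2) and the standard library are available. Lean on these libraries where they do the work, as an engineer would, in place of code of your own. Each camera call takes 0.05 s, during which the arm holds its last target.

## Working session

There is one attempt and no reset: what is moved stays moved. The work goes in short steps, Python scripts to look and compute and a tool call to move; the robot and the scene stay as the last step left them, time stands still between calls to the robot, and variables do not carry over. Pictures are saved under pics/ and viewed, and the job is handed in when it is done.

Besides the shell and the picture viewer there is one more tool, called after ">>>" as name([rows], argument=value, ...), one row to a line, values as JSON. arm_command: Moves the arm, as the interface text tells. Its arguments: {"type":"object","properties":{"deltas":{"type":"array"},"gripper":{"type":"number"},"force":{"type":"number"}},"required":["deltas"]}

```bash
mkdir -p pics; python3 - <<'E'
from station import ctrl, optics, models
import cv2
o=ctrl.get_obs();print(o)
for n in("scene","top"):
    im=optics.camera(n);cv2.imwrite(f"pics/{n}0.png",im[:,:,::-1])
    c=optics.get_calibration(n);print(n,c)
    for t in("blank_center","elbow_center","bin_left_hinge","bin_right_hinge","clamp_seat","clamp","rack","lever_pivot","lever_pad"):
        print(t,[(round(r['score'],2),[round(float(v)) for v in r['at']]) for r in models.mark_of(t,n)[:3]])
E
```

```text
{'time_s': 0.0, 'qpos': array([ 1.26843030e+00,  3.00481852e-01,  1.52158346e+00,  2.03932746e-05,
        1.32070465e+00, -6.66297638e-02]), 'joint_vel': array([-1.35004254e-03, -5.39220923e-06,  4.24242248e-04, -6.63140971e-04,
       -3.28862310e-04,  2.21997308e-03]), 'tau': array([-1.30446566e-03, -5.31778944e+01, -3.52747750e+01,  7.07415026e-02,
        2.43245781e-02, -9.58158012e-05]), 'ee_pos': array([0.12839884, 0.53455266, 0.22387942]), 'eef_rot': array([-1.65420258,  1.56961886, -1.88994391]), 'force': array([0.72338716, 0.67348606, 0.92692668]), 'moment': array([ 0.05060987,  0.01152886, -0.00311535]), 'grip_width': 0.0941729915740472}
scene {'K': array([[533.56007497,   0.        , 275.41247521],
       [  0.        , 533.56007497, 208.50795467],
       [  0.        ,   0.        ,   1.        ]]), 'origin': array([1.62259389, 0.21975114, 1.10650786]), 'orientation': array([-2.29606749, -0.01534093,  1.77513097])}
blank_center [(0.79, [443, 222]), (0.65, [391, 209]), (0.63, [395, 249])]
elbow_center [(0.6, [341, 262])]
bin_left_hinge [(0.9, [387, 244])]
bin_right_hinge
[... 202 characters left out ...]
, [194, 221])]
lever_pad [(0.85, [174, 190])]
top {'K': array([[411.51772218,   0.        , 283.61966655],
       [  0.        , 411.51772218, 204.88630793],
       [  0.        ,   0.        ,   1.        ]]), 'origin': array([ 0.48336858, -0.01845357,  1.37624537]), 'orientation': array([-3.08852026,  0.00654729, -1.58622507])}
blank_center [(0.63, [165, 209]), (0.5, [130, 266])]
elbow_center [(0.49, [213, 187])]
bin_left_hinge [(0.88, [180, 221]), (0.69, [326, 154])]
bin_right_hinge [(0.91, [223, 199]), (0.53, [244, 258])]
clamp_seat [(0.93, [319, 186])]
clamp [(0.88, [327, 189])]
rack [(0.64, [205, 210])]
lever_pivot [(0.84, [345, 193]), (0.68, [165, 214])]
lever_pad [(0.59, [377, 202])]
```

```bash
python3 - <<'E'
import cv2
a=cv2.imread("pics/scene0.png");cv2.imwrite("pics/s_c.png",cv2.resize(a[130:370,130:500],(800,519),interpolation=2))
a=cv2.imread("pics/top0.png");cv2.imwrite("pics/t_c.png",cv2.resize(a[110:310,110:430],None,fx=2.5,fy=2.5,interpolation=2))
E
```

```text
(no output)
```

View pics/s_c.png

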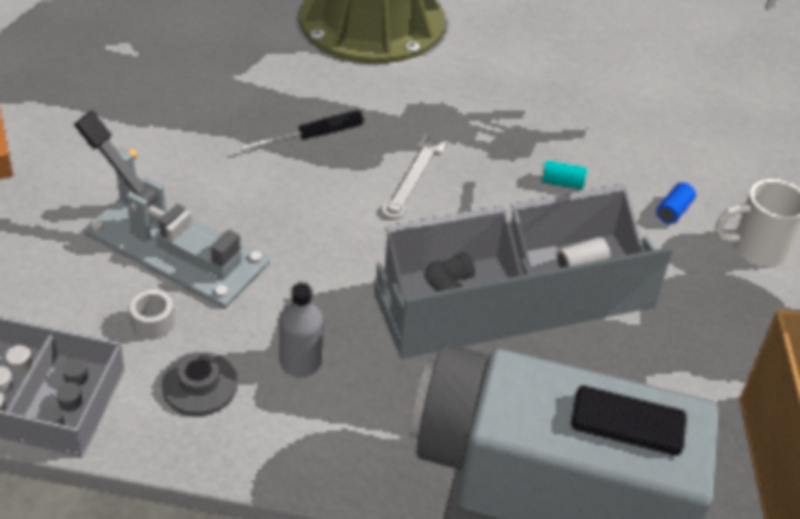

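View pics/t_c.png

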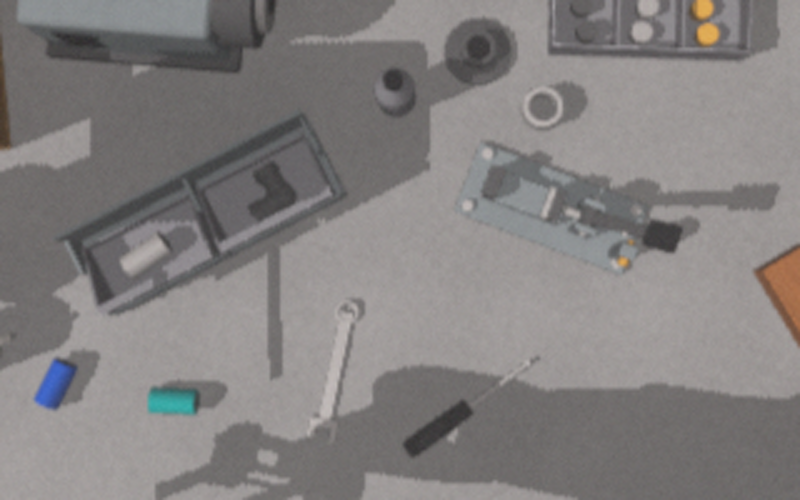

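```bash
cat > h.py <<'E'
import numpy as np, cv2
from scipy.spatial.transform import Rotation as R
from station import ctrl, optics, models
def cal(n):
    c=optics.get_calibration(n); return c['K'],np.array(c['origin']),R.from_euler('xyz',c['orientation']).as_matrix()
def proj(P,c):
    K,o,M=c; q=(np.atleast_2d(P)-o)@M; return (q@K.T)[:,:2]/q[:,2:3]
def ray(px,c):
    K,o,M=c; d=M@np.linalg.solve(K,[px[0],px[1],1]); return o,d/np.linalg.norm(d)
def atz(px,z,c):
    o,d=ray(px,c); return o+d*(z-o[2])/d[2]
def tri(obs):
    A=np.zeros((3,3));b=np.zeros(3);L=[]
    for px,c in obs:
        o,d=ray(px,c);Q=np.eye(3)-np.outer(d,d);A+=Q;b+=Q@o;L.append((o,d))
    p=np.linalg.solve(A,b);return p,[np.linalg.norm((p-o)-d*((p-o)@d)) for o,d in L]
def Rz(a): return R.from_euler('z',a).as_matrix()
def fr(o,yaw,p): return np.array(o)+np.atleast_2d(p)@Rz(yaw).T
def tool():
    o=ctrl.get_obs(); return o['ee_pos'],R.from_euler('xyz',o['eef_rot']).as_matrix(),o
def cmd(target,Mt=None):
    p,M,o=tool(); t=M.T@(np.array(target)-p)/0.025
    r=np.zeros(3) if Mt is None else R.from_matrix(M.T@Mt).as_rotvec()*180/np.pi/5
    return t.round(2),r.round(2)
def down(yaw): # tool x down, tool y at heading yaw
    x=np.array([0,0,-1.]);y=np.array([np.cos(yaw),np.sin(yaw),0]);return np.stack([x,y,np.cross(x,y)],1)
def pic(n,f,box=None,s=2):
    im=optics.camera(n); a=im[:,:,::-1]
    if box: a=a[box[1]:box[3],box[0]:box[2]]
    cv2.imwrite("pics/"+f,cv2.resize(a,None,fx=s,fy=s,interpolation=2)); return im
E
python3 - <<'E'
from h import *
s=cal("scene");t=cal("top")
for n,a,b in [("blank",(395,249),(165,209)),("blank2",(391+8,249),(169,211)),("elbow",(341,262),(213,187)),("bl",(387,244),(180,221)),("br",(334,253),(223,199)),("seat",(226,237),(319,186)),("clamp",(213,250),(327,189)),("rack",(362,255),(205,210)),("piv",(194,221),(345,193)),("pad",(174,190),(377,202))]:
    p,e=tri([(a,s),(b,t)]);print(n,p.round(3),np.round(e,4), "top@z", )
for n,z in [("bl",.03),]: print(atz((180,221),.03,t),atz((223,199),.03,t),atz((205,210),0,t))
E
```

```text
blank [0.548 0.36  0.057] [0.0104 0.0104] top@z
blank2 [0.54  0.361 0.048] [0.0006 0.0006] top@z
elbow [0.617 0.214 0.042] [0.0043 0.0043] top@z
bl [0.508 0.33  0.028] [0.0001 0.0001] top@z
br [0.578 0.187 0.031] [0.0005 0.0005] top@z
seat [ 0.611 -0.12   0.06 ] [0.0057 0.0057] top@z
clamp [ 0.608 -0.157 -0.004] [0.0003 0.0003] top@z
rack [0.543 0.259 0.002] [0.0062 0.0062] top@z
piv [ 0.588 -0.209  0.08 ] [0.0037 0.0037] top@z
pad [ 0.551 -0.283  0.152] [0.0062 0.0062] top@z
[0.50753094 0.32935929 0.03      ] [0.57749412 0.18787674 0.03      ] [0.54360763 0.25312733 0.        ]
```

```bash
python3 - <<'E'
from h import *
p,M,o=tool();print(M.round(2))
yr=np.arctan2(.1415,-.07);print(np.degrees(yr))
for a in(yr,yr+np.pi):print(cmd([.47,.31,.30],down(a)))
c=cal("wrist");print(M.T@(c[1]-p),M.T@c[2])
E
```

```text
[[ 0.    0.23  0.97]
 [ 0.    0.97 -0.23]
 [-1.    0.   -0.  ]]
116.32158615726169
(array([-3.02, -5.55, 15.38]), array([-7.97,  0.  , -0.  ]))
(array([-3.02, -5.55, 15.38]), array([28.03, -0.  , -0.  ]))
[-1.60477597e-01  4.82475481e-05 -7.37542306e-02] [[-9.27180682e-04 -2.51936331e-01  9.67743368e-01]
 [ 9.99999346e-01 -8.82144674e-04  7.28432564e-04]
 [ 6.70171030e-04  9.67743410e-01  2.51936984e-01]]
```

>>> arm_command([
  {"translation":[-1.5,0,0],"turn":[0,0,0]},
  {"translation":[-3,0,0],"turn":[0,0,0]},
  {"translation":[-3,-5.55,15.4],"turn":[-8,0,0]},
  {"translation":[-3,-5.55,15.4],"turn":[-8,0,0]},
  {"translation":[-3,-5.55,15.4],"turn":[-8,0,0]},
  {"translation":[-3,-5.55,15.4],"turn":[-8,0,0]},
  {"translation":[-3,-5.55,15.4],"turn":[-8,0,0]},
  {"translation":[-3,-5.55,15.4],"turn":[-8,0,0]},
  {"translation":[-3,-5.55,15.4],"turn":[-8,0,0]},
  {"translation":[-3,-5.55,15.4],"turn":[-8,0,0]},
  {"translation":[-3,-5.55,15.4],"turn":[-8,0,0]},
  {"translation":[-3,-5.55,15.4],"turn":[-8,0,0]},
], gripper=0)

```text
time_s: 2.0
ee_pos: [0.4574, 0.318, 0.2996]
eef_rot: [0.175, 1.57, 0.637]
force: [0.3, 1.2, 0.1]
grip_width: 0.0177
```

>>> arm_command([
  {"translation":[0,0,0],"turn":[0,0,0]},
  {"translation":[0,0,0],"turn":[0,0,0]},
  {"translation":[0,0,0],"turn":[0,0,0]},
])

```text
time_s: 2.25
ee_pos: [0.4556, 0.3197, 0.2993]
eef_rot: [2.665, 1.57, 3.127]
force: [-0.4, 0.3, 0.6]
grip_width: 0.0005
```

```bash
python3 - <<'E'
from h import *
p,M,o=tool();print(p,o['time_s'],o['grip_width'])
print(np.degrees(np.arctan2(M[1,1],M[0,1])))
im=pic("wrist","w1.png",s=1.4);c=cal("wrist")
for t in("blank_center","elbow_center","bin_left_hinge","bin_right_hinge","rack"):
    print(t,[(round(r['score'],2),[round(float(v),1) for v in r['at']]) for r in models.mark_of(t,"wrist")[:3]])
o0=atz((0,0),0,c)
hl=np.array([.508,.330,.03]);y=np.radians(26.3)
W=[[x,yy,z] for yy in(-75,75) for x,z in((0,85),(0,0),(88,25))]
print(proj(fr(hl,y,np.array(W)/1000),c).round())
E
```

```text
[0.45560458 0.31970627 0.29934785] 2.25 0.0005428173860784628
116.47141710765878
blank_center [(0.76, [416.9, 181.9]), (0.61, [329.3, 110.1]), (0.4, [279.7, 250.6])]
elbow_center [(0.93, [151.3, 249.7])]
bin_left_hinge [(0.9, [274.3, 216.8])]
bin_right_hinge [(0.6, [154.4, 218.0])]
rack [(0.91, [211.9, 210.2])]
[[197. 239.]
 [212. 218.]
 [211. 286.]
 [332. 240.]
 [322. 218.]
 [322. 286.]]
```

View pics/w1.png

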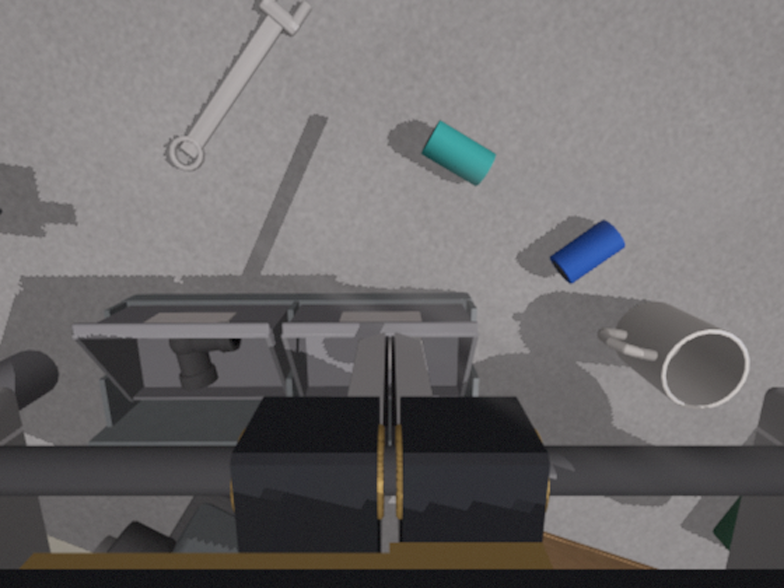

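```bash
python3 - <<'E'
from h import *
c=cal("wrist")
L=atz((274.3,216.8),.03,c);Rr=atz((154.4,218),.03,c);print(L,Rr,np.linalg.norm(L-Rr),np.degrees(np.arctan2(*(L-Rr)[[1,0]])))
a=[atz((x/1.4,y/1.4),.115,c) for x,y in((75,333),(272,333),(284,333),(475,333))]
a=np.array(a);print(a.round(4));d=a[3]-a[0];print(np.linalg.norm(d),np.linalg.norm(a[3]-a[2]),np.degrees(np.arctan2(d[1],d[0])),(a[2]+a[3])/2,(a[0]+a[1])/2)
# top view same: wall top corners
t=cal("top")
for P in [(a[2]),(a[3]),(a[0])]:print(proj(P,t),((proj(P,t)-110)*2.5).round())
E
```

```text
[0.50181138 0.33851378 0.03      ] [0.57626548 0.19308666 0.03      ] 0.1633782692994181 117.1110128001701
[[0.6108 0.1199 0.115 ]
 [0.5411 0.2597 0.115 ]
 [0.5368 0.2683 0.115 ]
 [0.4691 0.4039 0.115 ]]
0.317381073209617 0.15160239209825357 116.51171195797437 [0.50297103 0.33608035 0.115     ] [0.57593254 0.18981707 0.115     ]
[[192.70567892 210.76783652]] [[207. 252.]]
[[148.581097   233.52713025]] [[ 96. 309.]]
[[240.73147429 185.99631153]] [[327. 190.]]
```

```bash
python3 - <<'E'
from h import *
hl=np.array([.504,.334,.03]);y=np.radians(26.5);Mt=down(y+np.pi/2)
for q in([20,-42,120],[20,-42,55]):
    P=fr(hl,y,np.array(q)/1000)[0]+[0,0,.019];print(P,cmd(P,Mt))
for th in np.arange(0,.85,.1):
    z=55-9*th; s=(z-3*np.sin(th))/np.cos(th);x=-s*np.sin(th)+3*np.cos(th)+8
    print(th.round(2),x.round(1),z.round(1),((x-20)/25).round(2),((55-z)/25).round(2))
E
```

```text
[0.540639   0.30533671 0.169     ] (array([ 5.23, -2.06,  2.79]), array([ 0.01,  0.  , -0.  ]))
[0.540639   0.30533671 0.104     ] (array([ 7.83, -2.06,  2.79]), array([ 0.01,  0.  , -0.  ]))
0.0 11.0 55.0 -0.36 0.0
0.1 5.6 54.1 -0.58 0.04
0.2 0.3 53.2 -0.79 0.07
0.3 -5.0 52.3 -1.0 0.11
0.4 -10.5 51.4 -1.22 0.14
0.5 -16.2 50.5 -1.45 0.18
0.6 -22.3 49.6 -1.69 0.22
0.7 -29.1 48.7 -1.96 0.25
0.8 -36.9 47.8 -2.28 0.29
```

>>> arm_command([
  {"translation":[2,-2.06,2.8],"turn":[0,0,0]},
  {"translation":[4,-2.06,2.8],"turn":[0,0,0]},
  {"translation":[5.2,-2.06,2.8],"turn":[0,0,0]},
  {"translation":[5.2,-2.06,2.8],"turn":[0,0,0]},
  {"translation":[5.2,-2.06,2.8],"turn":[0,0,0]},
  {"translation":[5.2,-2.06,2.8],"turn":[0,0,0]},
])

```text
time_s: 3.05
ee_pos: [0.5409, 0.3047, 0.1688]
eef_rot: [3.113, 1.568, -2.708]
force: [-0.3, 1.2, 1.2]
grip_width: 0.0005
```

```bash
python3 - <<'E'
from h import *
pic("wrist","w2.png",s=1.4);pic("top","t2.png",(110,110,270,270),4);pic("scene","s2.png",(280,180,480,320),4)
hl=np.array([.504,.334,.03]);y=np.radians(26.5);Mt=down(y+np.pi/2)
print(cmd(fr(hl,y,np.array([20,-42,55])/1000)[0]+[0,0,.019],Mt),tool()[0])
E
```

```text
(array([ 2.75,  0.01, -0.05]), array([ 0.01,  0.05, -0.  ])) [0.54168233 0.30560759 0.17269076]
```

View pics/w2.png

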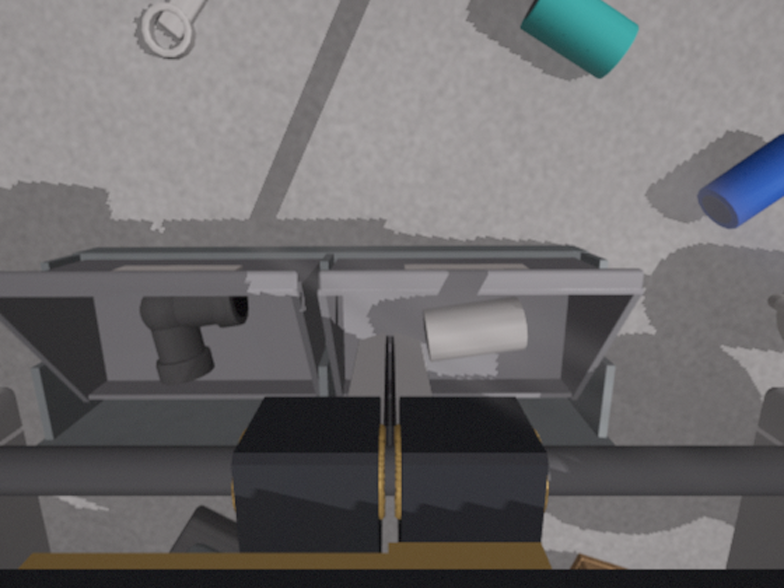

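View pics/s2.png

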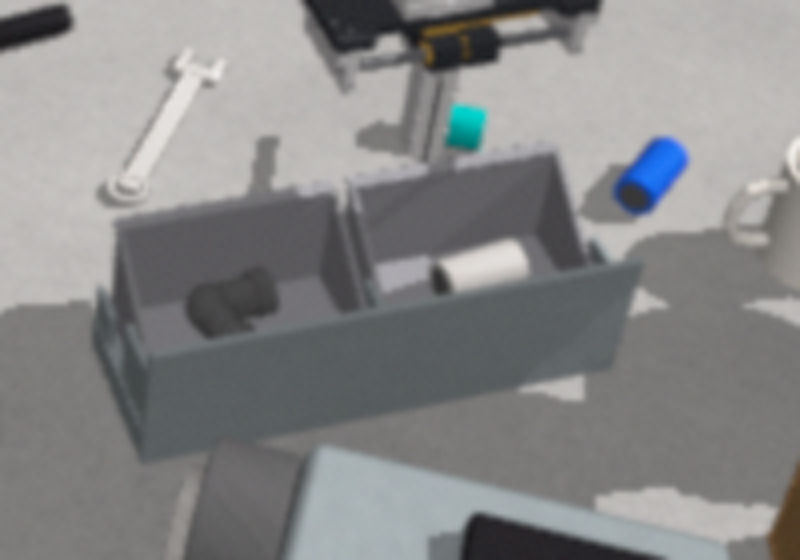

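```bash
python3 - <<'E'
from h import *
c=cal("wrist")
a=np.array([atz((x/1.4,y/1.4),.115,c) for x,y in((320,293),(642,292),(320,270),(642,269))])
print(a.round(4),np.linalg.norm(a[1]-a[0]));hl=np.array([.504,.334,.03]);y=np.radians(26.5)
print((a-hl)@Rz(y))
p,M,o=tool();print((p-hl)@Rz(y))
print(proj(p+M[:,0]*.019,c)*1.4)
b=[atz((x/1.4,yy/1.4),.03+.020,c) for x,yy in((424,335),(527,328))];print((b-hl)@Rz(y))
E
```

```text
[[0.5421 0.2685 0.115 ]
 [0.4713 0.4096 0.115 ]
 [0.5316 0.2638 0.115 ]
 [0.4617 0.403  0.115 ]] 0.15783694234636003
[[ 0.00490491 -0.07557977  0.085     ]
 [ 0.00443447  0.08225647  0.085     ]
 [-0.00661011 -0.07513422  0.085     ]
 [-0.00707367  0.08063405  0.085     ]]
[ 0.02105458 -0.04222312  0.14269076]
[[387.90176893 354.33242337]]
[[ 0.05059397 -0.01892661  0.02      ]
 [ 0.04579025  0.04791008  0.02      ]]
```

>>> arm_command([
  {"translation":[1.4,0,0],"turn":[0,0,0]},
  {"translation":[2.7,0,0],"turn":[0,0,0]},
  {"translation":[2.7,0,-0.4],"turn":[0,0,0]},
  {"translation":[2.74,0,-0.7],"turn":[0,0,0]},
  {"translation":[2.8,0,-1.0],"turn":[0,0,0]},
  {"translation":[2.85,0,-1.25],"turn":[0,0,0]},
  {"translation":[2.88,0,-1.5],"turn":[0,0,0]},
  {"translation":[2.91,0,-1.7],"turn":[0,0,0]},
  {"translation":[2.94,0,-1.85],"turn":[0,0,0]},
  {"translation":[2.96,0,-2.0],"turn":[0,0,0]},
  {"translation":[2.98,0,-2.1],"turn":[0,0,0]},
  {"translation":[3,0,-2.2],"turn":[0,0,0]},
])

```text
time_s: 4.2
ee_pos: [0.4936, 0.2814, 0.0978]
eef_rot: [-0.002, 1.564, 0.461]
force: [4.3, 2.9, 0.7]
grip_width: 0.0004
```

>>> arm_command([
  {"translation":[0,0,-0.05],"turn":[0,0,0]},
  {"translation":[0,0,-0.1],"turn":[0,0,0]},
])

```text
time_s: 4.37
ee_pos: [0.4914, 0.2803, 0.0978]
eef_rot: [0.004, 1.564, 0.468]
force: [4.4, 2.0, 1.3]
grip_width: 0.0007
```

```bash
python3 - <<'E'
from h import *
pic("wrist","w3.png",s=1.4);pic("scene","s3.png",(280,180,480,320),4)
hl=np.array([.504,.334,.03]);y=np.radians(26.5)
p,M,o=tool();print((p-hl)@Rz(y),o['force'])
E
```

```text
[-0.03555672 -0.04245177  0.06751914] [2.9935183  2.24591456 2.70514151]
```

View pics/w3.png

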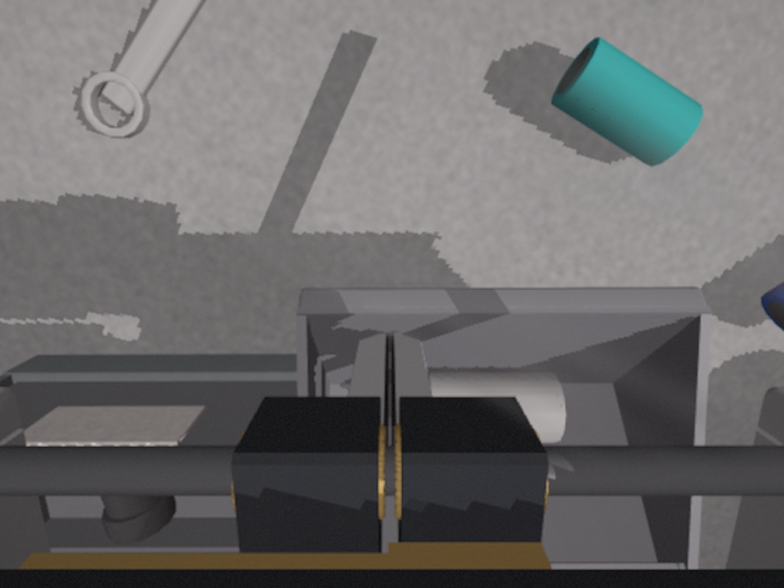

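View pics/s3.png

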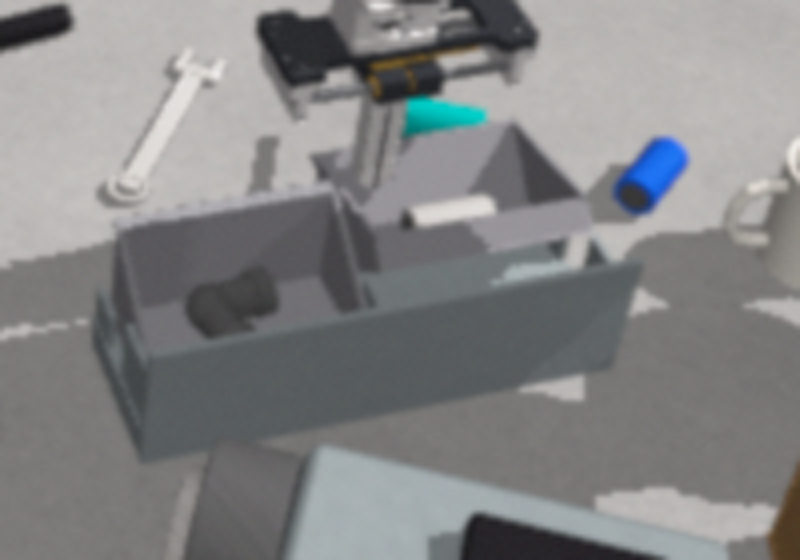

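>>> arm_command([
  {"translation":[0,0,-0.2],"turn":[0,0,0]},
  {"translation":[0,0,-0.3],"turn":[0,0,0]},
  {"translation":[0,0,-0.3],"turn":[0,0,0]},
])

```text
time_s: 4.72
ee_pos: [0.4873, 0.278, 0.099]
eef_rot: [0.006, 1.556, 0.469]
force: [18.1, 10.1, 6.9]
grip_width: 0.0009
```

>>> arm_command([
  {"translation":[-0.3,0,0.4],"turn":[0,0,0]},
  {"translation":[-1.8,0,0.8],"turn":[0,0,0]},
  {"translation":[-3.4,0,1.2],"turn":[0,0,0]},
  {"translation":[-3.6,1.2,1.6],"turn":[0,0,0]},
  {"translation":[-3.6,2.3,1.6],"turn":[0,0,0]},
])

```text
time_s: 5.13
ee_pos: [0.4952, 0.3464, 0.1893]
eef_rot: [0.093, 1.564, 0.554]
force: [-0.4, -0.2, -1.0]
grip_width: 0.0004
```

>>> arm_command([
  {"translation":[0,0,0],"turn":[0,0,0]},
  {"translation":[0,0,0],"turn":[0,0,0]},
  {"translation":[0,0,0],"turn":[0,0,0]},
], gripper=78)

```text
time_s: 5.38
ee_pos: [0.4934, 0.3447, 0.1851]
eef_rot: [-0.435, 1.57, 0.028]
force: [-0.1, -0.2, 0.2]
grip_width: 0.0166
```

```bash
python3 - <<'E'
from h import *
pic("wrist","w4.png",s=1.4)
hl=np.array([.504,.334,.03]);y=np.radians(26.5)
p,M,o=tool();print((p-hl)@Rz(y),o['force'],o['grip_width'])
print([(round(r['score'],2),np.round(r['at'],1)) for r in models.mark_of("blank_center","wrist")])
for r in models.cut_out("blank_center","wrist"):print(r['score'],r['box'],r['pixels'].sum(),cv2.minAreaRect(cv2.findNonZero(r['pixels'].astype(np.uint8))))
E
```

```text
[-0.004677    0.01397602  0.15486353] [ 0.6870451  -0.67628105  0.77029282] 0.021077262030863672
[(0.76, array([341.9,  56. ])), (0.69, array([463.1, 156.7])), (0.64, array([270.2, 211.2]))]
0.92 [426.5, 123.3, 504.9, 185.8] 2579 ((468.15478515625, 152.43850708007812), (35.22732162475586, 78.407958984375), 55.097503662109375)
0.9 [238.0, 195.8, 299.2, 230.2] 2530 ((268.5, 211.0), (68.99998474121094, 35.99999237060547), -0.0)
0.83 [303.6, 18.4, 382.6, 87.1] 2783 ((341.29315185546875, 52.41681671142578), (69.78707122802734, 41.72935485839844), 32.399837493896484)
```

View pics/w4.png

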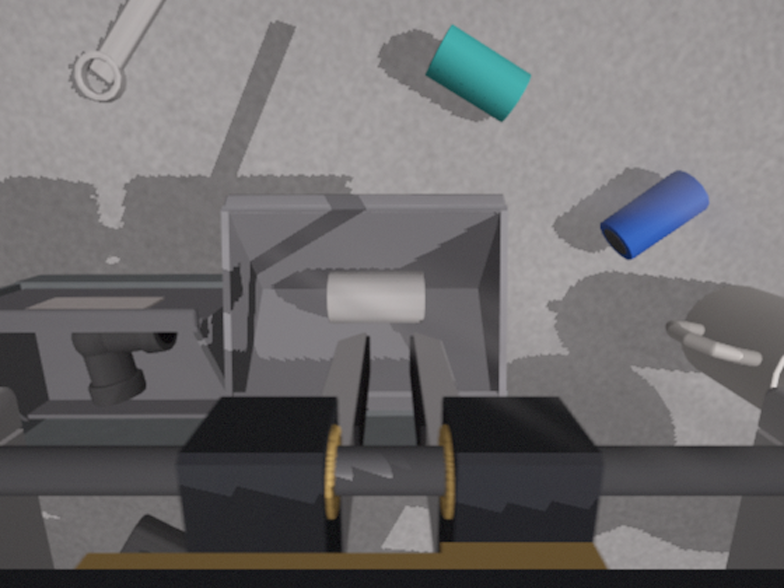

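```bash
python3 - <<'E'
from h import *
c=cal("wrist");hl=np.array([.504,.334,.03]);y=np.radians(26.5)
p,M,o=tool();print(np.degrees(np.arctan2(M[1,1],M[0,1])),M.round(3))
for px in((268.8,212),(327/1.4,212),(426/1.4,212)):
  P=atz(px,.058,c);print(P,(P-hl)@Rz(y),M.T@(P-p)/.025)
P=atz((268.8,212),.058,c)
print(cmd(P+[0,0,.007],down(y+np.pi/2)))
E
```

```text
116.44029589585142 [[ 0.    -0.445  0.895]
 [-0.     0.895  0.445]
 [-1.    -0.    -0.   ]]
[0.50099963 0.33918455 0.058     ] [-0.0003718   0.00597859  0.028     ] [ 5.06528134 -0.30880983  0.16938935]
[0.51517631 0.31061521 0.058     ] [-0.00043217 -0.0259147   0.028     ] [ 5.06541921 -1.58454322  0.16830363]
[0.48671758 0.36796625 0.058     ] [-0.00031097  0.03810894  0.028     ] [5.06514244 0.97640604 0.17048315]
(array([ 4.79, -0.31,  0.17]), array([-0.01, -0.  ,  0.  ]))
```

>>> arm_command([
  {"translation":[0,-0.3,0.17],"turn":[0,0,0]},
  {"translation":[0,-0.3,0.17],"turn":[0,0,0]},
  {"translation":[0,-0.3,0.17],"turn":[0,0,0]},
  {"translation":[0,-0.3,0.17],"turn":[0,0,0]},
  {"translation":[0,-0.3,0.17],"turn":[0,0,0]},
  {"translation":[0,-0.3,0.17],"turn":[0,0,0]},
  {"translation":[0,-0.3,0.17],"turn":[0,0,0]},
  {"translation":[0,-0.3,0.17],"turn":[0,0,0]},
  {"translation":[1,-0.3,0.17],"turn":[0,0,0]},
  {"translation":[2,-0.3,0.17],"turn":[0,0,0]},
  {"translation":[2,-0.3,0.17],"turn":[0,0,0]},
  {"translation":[2,-0.3,0.17],"turn":[0,0,0]},
], gripper=80)

```text
time_s: 6.53
ee_pos: [0.5003, 0.34, 0.1341]
eef_rot: [-3.069, 1.569, -2.606]
force: [0.3, -0.1, 0.9]
grip_width: 0.0796
```

```bash
python3 - <<'E'
from h import *
pic("wrist","w5.png",s=1.4)
hl=np.array([.504,.334,.03]);y=np.radians(26.5)
p,M,o=tool();print((p-hl)@Rz(y),o['force'],o['grip_width'])
print(cmd(np.array([0.501,.3392,.065]),down(y+np.pi/2)))
E
```

```text
[5.65574066e-05 7.05578639e-03 1.05449430e-01] [ 0.53704667 -0.3559622   0.29618425] 0.0800626478137333
(array([ 2.82, -0.04, -0.02]), array([-0.  ,  0.01, -0.  ]))
```

View pics/w5.png

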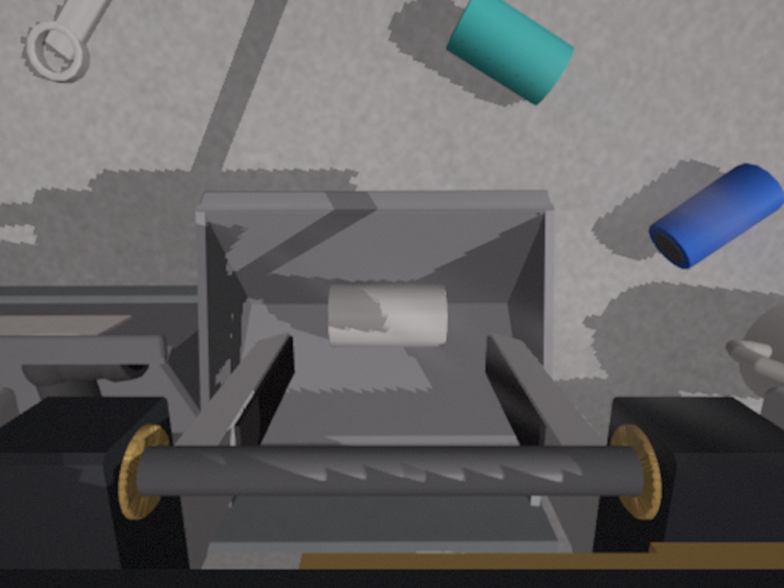

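>>> arm_command([
  {"translation":[1,-0.04,0],"turn":[0,0,0]},
  {"translation":[2,-0.04,0],"turn":[0,0,0]},
  {"translation":[2.5,-0.04,0],"turn":[0,0,0]},
  {"translation":[2.75,-0.04,0],"turn":[0,0,0]},
  {"translation":[2.75,-0.04,0],"turn":[0,0,0]},
])

```text
time_s: 7.0
ee_pos: [0.5012, 0.3393, 0.0657]
eef_rot: [-3.076, 1.57, -2.614]
force: [-0.7, -0.1, -0.2]
grip_width: 0.0801
```

>>> arm_command([
  {"translation":[0,0,0],"turn":[0,0,0]},
  {"translation":[0,0,0],"turn":[0,0,0]},
  {"translation":[0,0,0],"turn":[0,0,0]},
  {"translation":[0,0,0],"turn":[0,0,0]},
  {"translation":[0,0,0],"turn":[0,0,0]},
  {"translation":[0,0,0],"turn":[0,0,0]},
], gripper=50, force=25)

```text
time_s: 7.5
ee_pos: [0.5016, 0.3395, 0.0668]
eef_rot: [0.077, 1.569, 0.539]
force: [-0.3, -1.5, 6.3]
grip_width: 0.0599
```

>>> arm_command([
  {"translation":[-1,0,0],"turn":[0,0,0]},
  {"translation":[-2.5,0,0],"turn":[0,0,0]},
  {"translation":[-4,0,0],"turn":[0,0,0]},
  {"translation":[-5.5,0,0],"turn":[0,0,0]},
  {"translation":[-7,0,0],"turn":[0,0,0]},
  {"translation":[-8,0,0],"turn":[0,0,0]},
  {"translation":[-8,0,0],"turn":[0,0,0]},
])

```text
time_s: 8.08
ee_pos: [0.5021, 0.3399, 0.2718]
eef_rot: [0.068, 1.562, 0.53]
force: [0.9, 0.8, -0.9]
grip_width: 0.0595
```

```bash
python3 - <<'E'
from h import *
pic("wrist","w6.png",s=1.4);pic("scene","s6.png",(280,120,480,320),3)
p,M,o=tool();print(p,o['force'],o['grip_width'])
s=cal("scene");t=cal("top");a=[models.mark_of(n,"scene")[0]['at'] for n in("clamp_seat","clamp","lever_pivot","lever_pad")]
optics.camera("top");b=[models.mark_of(n,"top")[0]['at'] for n in("clamp_seat","clamp","lever_pivot","lever_pad")]
for u,v in zip(a,b):print(u,v,tri([(u,s),(v,t)])[0].round(4))
print(atz(b[0],.052,t),atz(b[1],0,t),atz(b[2],.07,t))
E
```

```text
[0.5010195  0.33920507 0.26555884] [-0.26356646  0.06363071 -3.71172516] 0.060052044205874594
[222.9, 234.7] [321.5, 188.4] [ 0.6036 -0.1293  0.0595]
[214.3, 246.6] [327.5, 188.9] [ 0.6065 -0.155   0.0091]
[199.0, 220.5] [219.9, 199.3] [0.6414 0.0091 0.2363]
[171.0, 188.7] [377.9, 198.4] [ 0.5614 -0.2851  0.1644]
[ 0.60519159 -0.13393718  0.052     ] [ 0.60797028 -0.15854554  0.        ] [0.57389688 0.1916333  0.07      ]
```

View pics/w6.png

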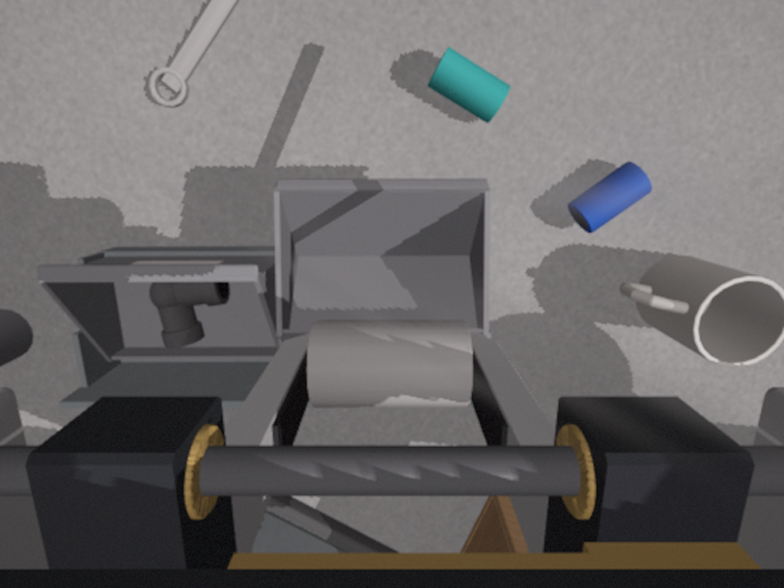

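```bash
python3 - <<'E'
from h import *
print(cmd([.64,-.04,.28],down(np.radians(159))),tool()[2]['qpos'])
E
```

```text
(array([ -0.59, -16.06,  -1.79]), array([-8.5 , -0.01, -0.  ])) [ 5.34587977e-01  3.99474007e-01  1.29350168e+00  4.99221814e-06
  1.44932370e+00 -1.49848423e+00]
```

```bash
python3 - <<'E'
from h import *
print(cmd([.569,-.226,.31],down(np.radians(-21))),tool()[2]['qpos'])
E
```

```text
(array([ -1.78, -21.45,  -7.65]), array([ 2.75e+01, -0.00e+00,  1.00e-02])) [ 5.34587977e-01  3.99474007e-01  1.29350168e+00  4.99221814e-06
  1.44932370e+00 -1.49848423e+00]
```

>>> arm_command([
  {"translation":[-1.8,0,0],"turn":[1,0,0]},
  {"translation":[-1.8,-1.5,-0.5],"turn":[2.3,0,0]},
  {"translation":[-1.8,-3,-1.1],"turn":[3.7,0,0]},
  {"translation":[-1.8,-4.5,-1.6],"turn":[5.1,0,0]},
  {"translation":[-1.8,-6,-2.1],"turn":[6.5,0,0]},
  {"translation":[-1.8,-7.5,-2.7],"turn":[7.9,0,0]},
  {"translation":[-1.8,-9,-3.2],"turn":[9.3,0,0]},
  {"translation":[-1.8,-10.5,-3.7],"turn":[10.7,0,0]},
  {"translation":[-1.8,-12,-4.3],"turn":[12.1,0,0]},
  {"translation":[-1.8,-13.5,-4.8],"turn":[13.5,0,0]},
  {"translation":[-1.8,-15,-5.3],"turn":[14.9,0,0]},
  {"translation":[-1.8,-15,-5.3],"turn":[14.9,0,0]},
])

```text
time_s: 9.63
ee_pos: [0.5499, -0.0612, 0.3102]
eef_rot: [-1.095, 1.569, -1.946]
force: [-0.8, -0.7, -2.7]
grip_width: 0.0599
```

```bash
python3 - <<'E'
from h import *
print(cmd([.569,-.226,.31],down(np.radians(-21))),tool()[2]['qpos'])
E
```

```text
(array([ 0.02, -3.77,  5.46]), array([1.245e+01, 1.000e-02, 1.000e-02])) [-1.76445108e-01  2.58057334e-01  1.37682899e+00 -1.33561856e-03
  1.50697440e+00 -8.96349538e-01]
```

>>> arm_command([
  {"translation":[0,-0.5,0.7],"turn":[1.4,0,0]},
  {"translation":[0,-1,1.4],"turn":[2.8,0,0]},
  {"translation":[0,-1.5,2.1],"turn":[4.2,0,0]},
  {"translation":[0,-2,2.8],"turn":[5.6,0,0]},
  {"translation":[0,-2.5,3.5],"turn":[7,0,0]},
  {"translation":[0,-3,4.2],"turn":[8.4,0,0]},
  {"translation":[0,-3.5,5],"turn":[9.8,0,0]},
  {"translation":[0,-3.8,5.5],"turn":[11.2,0,0]},
  {"translation":[0,-3.8,5.5],"turn":[12.5,0,0]},
  {"translation":[0,-3.8,5.5],"turn":[12.5,0,0]},
  {"translation":[0,-3.8,5.5],"turn":[12.5,0,0]},
])

```text
time_s: 10.55
ee_pos: [0.5711, -0.2211, 0.3105]
eef_rot: [-1.62, 1.57, 2.738]
force: [0.4, 0.1, -2.3]
grip_width: 0.0594
```

```bash
python3 - <<'E'
from h import *
p,M,o=tool();pic("wrist","w7.png",s=1.4);c=cal("wrist")
print(p,np.degrees(np.arctan2(M[1,1],M[0,1])))
for n,z in(("clamp_seat",.052),("clamp",0),("lever_pivot",.07),("lever_pad",.15)):
    r=models.mark_of(n,"wrist");print(n,[(round(k['score'],2),np.round(k['at'],1),atz(k['at'],z,c).round(4)) for k in r])
E
```

```text
[ 0.57113732 -0.22110765  0.31051853] -20.29892003305408
clamp_seat [(0.85, array([280.4,  99.3]), array([ 0.6083, -0.1261,  0.052 ]))]
clamp [(0.89, array([280. , 127.1]), array([ 0.5966, -0.1572,  0.    ])), (0.7, array([277.6, 345.3]), array([ 0.4715, -0.4857,  0.    ]))]
lever_pivot [(0.78, array([280.9, 172. ]), array([ 0.5791, -0.207 ,  0.07  ]))]
lever_pad []
```

View pics/w7.png

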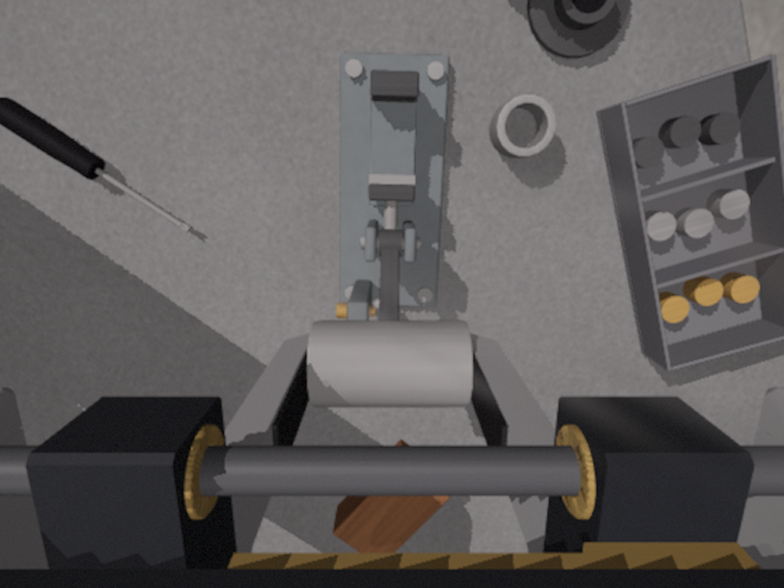

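```bash
python3 - <<'E'
from h import *
p,M,o=tool();c=cal("wrist");print(c[0],np.degrees(np.arctan2(M[1,1],M[0,1])),proj([[*(c[1][:2]),0]],c))
g=lambda x,y,z:atz((x/1.4,y/1.4),z,c)
def hd(a,b):
    d=a-b;return np.degrees(np.arctan2(d[1],d[0])).round(2)
print(hd(g(341,55,.008),g(341,290,.008)),hd(g(449,55,.008),g(437,305,.008)))
print("transv",hd(g(341,55,.008),g(449,55,.008)),hd(g(372,97,.065),g(418,97,.065)),hd(g(370,177,.065),g(415,177,.065)))
f=(g(372,97,.065)+g(418,97,.065))/2;s=(g(370,177,.065)+g(415,177,.065))/2
print(f,s,np.linalg.norm(f-s),hd(f,s),(f+s)/2)
print("w",np.linalg.norm(g(372,97,.065)-g(418,97,.065)),"basecent",(g(341,150,.008)+g(444,150,.008))/2)
print(np.linalg.norm(g(370,187,.065)-g(415,187,.065)))
E
python3 - <<'E'
import cv2
a=cv2.imread("pics/w7.png");cv2.imwrite("pics/w7c.png",cv2.resize(a[30:330,320:470],None,fx=2,fy=2,interpolation=2))
E
```

```text
[[328.55462221   0.         278.06363866]
 [  0.         328.55462221 208.98061596]
 [  0.           0.           1.        ]] -20.370876817606682 [[278.00199982 123.79502281]]
68.08 68.44
transv 159.59 159.59 159.59
[ 0.6215049  -0.09689046  0.065     ] [ 0.59743793 -0.1559913   0.065     ] 0.06381323012864153 67.84 [ 0.60947141 -0.12644088  0.065     ]
w 0.03781455991099419 basecent [ 0.60641675 -0.13287507  0.008     ]
0.03876366742997991
```

View pics/w7c.png

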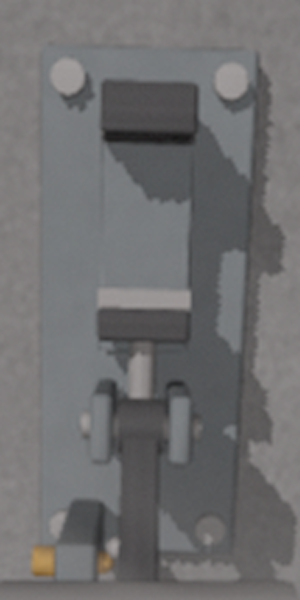

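```bash
python3 - <<'E'
from h import *
from scipy.optimize import least_squares
p,M,o=tool();c=cal("wrist")
for d in (.004,.008,.012):
  for e in(-.002,0,.002):
    # silhouette rows of a cylinder (axis tool y) radius 17 at tool offset x=d,z=e
    a=np.linspace(0,2*np.pi,200)
    pts=p+np.stack([d+.017*np.cos(a),0*a,e+.017*np.sin(a)],1)@M.T
    q=proj(pts,c)*1.4;print(d,e,q[:,1].min().round(1),q[:,1].max().round(1))
r=[k for k in models.cut_out("blank_center","wrist")][:1]
for k in r:
    m=k['pixels'];rows=np.where(m[:,279])[0];print(k['box'],rows.min()*1.4,rows.max()*1.4+1.4)
T=np.array([.609,-.126,.0])
for z in(.13,.0605):print(cmd(T+[0,0,z],down(np.radians(-21.6))))
E
```

```text
0.004 -0.002 319.5 409.3
0.004 0 324.4 414.1
0.004 0.002 329.3 418.9
0.008 -0.002 316.4 404.1
0.008 0 321.2 408.8
0.008 0.002 326.0 413.5
0.012 -0.002 313.4 399.2
0.012 0 318.1 403.8
0.012 0.002 322.8 408.4
[222.3, 227.0, 335.0, 292.0] 319.2 405.99999999999994
(array([ 7.23,  0.09, -4.08]), array([ 0.24,  0.  , -0.  ]))
(array([10.01,  0.09, -4.08]), array([ 0.24,  0.  , -0.  ]))
```

>>> arm_command([
  {"translation":[0,0.09,-1.4],"turn":[0.24,0,0]},
  {"translation":[1,0.09,-2.8],"turn":[0.24,0,0]},
  {"translation":[2.5,0.09,-4.08],"turn":[0.24,0,0]},
  {"translation":[4,0.09,-4.08],"turn":[0.24,0,0]},
  {"translation":[5.5,0.09,-4.08],"turn":[0.24,0,0]},
  {"translation":[6.6,0.09,-4.08],"turn":[0.24,0,0]},
  {"translation":[7.2,0.09,-4.08],"turn":[0.24,0,0]},
  {"translation":[7.2,0.09,-4.08],"turn":[0.24,0,0]},
  {"translation":[7.2,0.09,-4.08],"turn":[0.24,0,0]},
])

```text
time_s: 11.6
ee_pos: [0.6091, -0.1264, 0.1309]
eef_rot: [-1.51, 1.57, 2.825]
force: [0.8, 0.2, -1.6]
grip_width: 0.0599
```

```bash
python3 - <<'E'
from h import *
p,M,o=tool();pic("wrist","w8.png",s=1.4);c=cal("wrist");pic("scene","s8.png",(120,120,320,320),3)
print(p,np.degrees(np.arctan2(M[1,1],M[0,1])),o['force'])
print(models.mark_of("clamp_seat","wrist"))
P=fr([.609,-.126,.052],np.radians(68.4),[[.031,-.02,.013],[.031,.02,.013],[-.031,-.02,.013],[-.031,.02,.013],[0,0,0]])
print((proj(P,c)*1.4).round())
print(cmd([.609,-.126,.063],down(np.radians(-21.6))))
E
```

```text
[ 0.60905857 -0.12635983  0.13090578] -21.667530423049115 [ 0.79632947  0.23094389 -1.60874154]
[]
[[429. 259.]
 [349. 259.]
 [427. 373.]
 [352. 373.]
 [389. 311.]]
(array([ 2.79, -0.05, -0.01]), array([-0.02, -0.  , -0.03]))
```

View pics/w8.png

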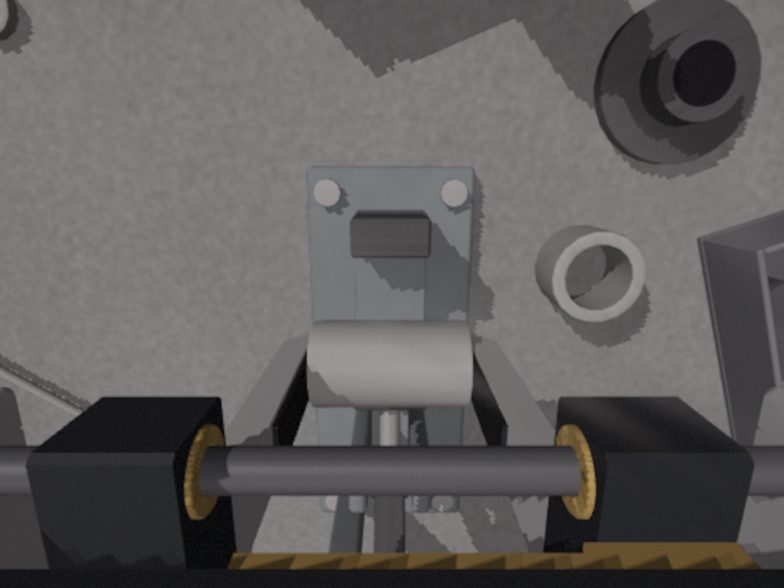

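View pics/s8.png

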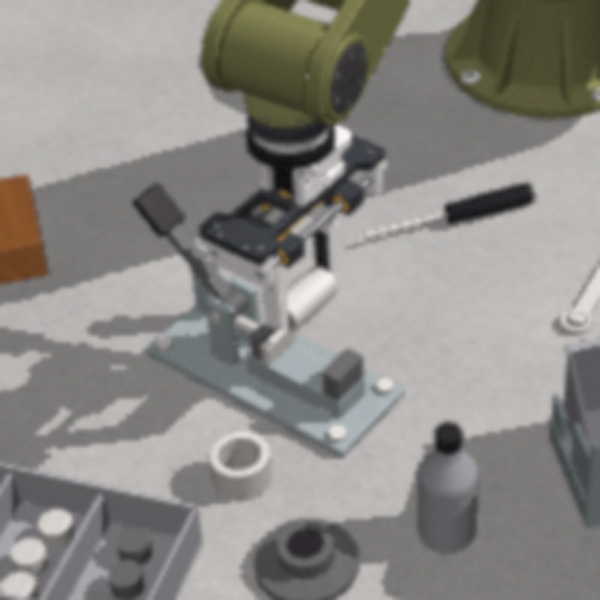

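>>> arm_command([
  {"translation":[1,-0.05,0],"turn":[0,0,0]},
  {"translation":[2,-0.05,0],"turn":[0,0,0]},
  {"translation":[2.5,-0.05,0],"turn":[0,0,0]},
  {"translation":[2.7,-0.05,0],"turn":[0,0,0]},
  {"translation":[2.7,-0.05,0],"turn":[0,0,0]},
])

```text
time_s: 12.17
ee_pos: [0.6079, -0.126, 0.0631]
eef_rot: [-1.444, 1.57, 2.889]
force: [-0.1, 0.3, -2.0]
grip_width: 0.0595
```

>>> arm_command([
  {"translation":[0.04,0,0],"turn":[0,0,0]},
  {"translation":[0.08,0,0],"turn":[0,0,0]},
  {"translation":[0.08,0,0],"turn":[0,0,0]},
])

```text
time_s: 12.42
ee_pos: [0.6083, -0.1261, 0.0623]
eef_rot: [1.7, 1.569, -0.25]
force: [-0.4, -0.3, -3.1]
grip_width: 0.0594
```

```bash
python3 - <<'E'
from h import *
p,M,o=tool();c=cal("wrist");pic("scene","s9.png",(150,170,290,290),5)
print(p,o['force'])
E
```

```text
[ 0.60833973 -0.12612952  0.06226066] [-0.38808161 -0.26522406 -3.1224018 ]
```

View pics/s9.png

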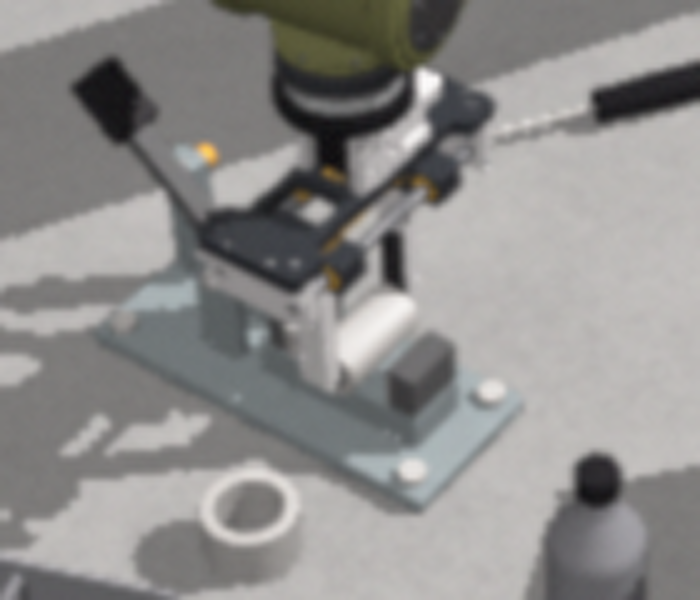

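>>> arm_command([
  {"translation":[0.04,0,0],"turn":[0,0,0]},
  {"translation":[0.04,0,0],"turn":[0,0,0]},
])

```text
time_s: 12.63
ee_pos: [0.6081, -0.1261, 0.0606]
eef_rot: [1.7, 1.57, -0.25]
force: [0.0, -0.3, -0.7]
grip_width: 0.0597
```

>>> arm_command([
  {"translation":[0.04,0,0],"turn":[0,0,0]},
  {"translation":[0.04,0,0],"turn":[0,0,0]},
])

```text
time_s: 12.8
ee_pos: [0.6081, -0.1261, 0.0605]
eef_rot: [1.649, 1.57, -0.3]
force: [-3.8, 1.5, 10.4]
grip_width: 0.0595
```

>>> arm_command([
  {"translation":[0.04,0,0],"turn":[0,0,0]},
  {"translation":[0.04,0,0],"turn":[0,0,0]},
])

```text
time_s: 12.97
ee_pos: [0.6081, -0.1261, 0.0605]
eef_rot: [1.643, 1.57, -0.306]
force: [-9.5, 2.5, 19.1]
grip_width: 0.06
```

>>> arm_command([
  {"translation":[-0.07,0,0],"turn":[0,0,0]},
  {"translation":[-0.07,0,0],"turn":[0,0,0]},
  {"translation":[-0.07,0,0],"turn":[0,0,0]},
])

```text
time_s: 13.22
ee_pos: [0.6081, -0.1261, 0.0605]
eef_rot: [1.673, 1.57, -0.277]
force: [-3.0, 0.8, 6.3]
grip_width: 0.0597
```

>>> arm_command([
  {"translation":[0,0,0],"turn":[0,0,0]},
  {"translation":[0,0,0],"turn":[0,0,0]},
  {"translation":[0,0,0],"turn":[0,0,0]},
  {"translation":[0,0,0],"turn":[0,0,0]},
  {"translation":[0,0,0],"turn":[0,0,0]},
  {"translation":[0,0,0],"turn":[0,0,0]},
], gripper=74)

```text
time_s: 13.72
ee_pos: [0.6078, -0.126, 0.0599]
eef_rot: [-1.598, 1.571, 2.736]
force: [-0.4, 0.7, -0.0]
grip_width: 0.074
```

```bash
python3 - <<'E'
from h import *
p,M,o=tool();c=cal("wrist");pic("wrist","w10.png",s=1.4)
print(p,o['force'],o['grip_width'])
E
```

```text
[ 0.60783189 -0.12600808  0.05985574] [-0.37044317  0.6638183  -0.03761   ] 0.07398510761913216
```

View pics/w10.png

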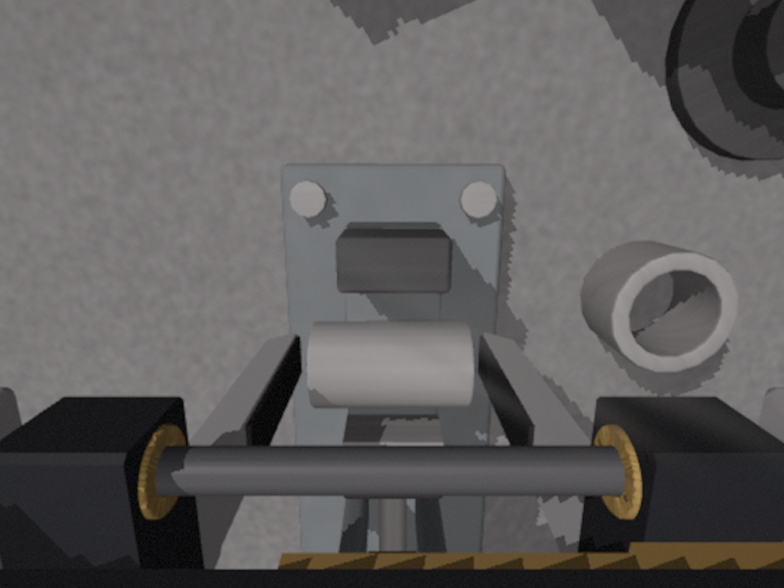

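>>> arm_command([
  {"translation":[-1,0,0],"turn":[0,0,0]},
  {"translation":[-2.5,0,0],"turn":[0,0,0]},
  {"translation":[-4,0,0],"turn":[0,0,0]},
  {"translation":[-5.5,0,0],"turn":[0,0,0]},
  {"translation":[-7,0,0],"turn":[0,0,0]},
  {"translation":[-8,0,0],"turn":[0,0,0]},
  {"translation":[-8,0,0],"turn":[0,0,0]},
  {"translation":[-8,0,0],"turn":[0,0,0]},
])

```text
time_s: 14.43
ee_pos: [0.6081, -0.1261, 0.261]
eef_rot: [1.688, 1.568, -0.262]
force: [1.0, 0.8, -0.7]
grip_width: 0.0739
```

```bash
python3 - <<'E'
from h import *
p,M,o=tool();c=cal("wrist");pic("wrist","w11.png",s=1.4);pic("scene","s11.png",(150,150,310,290),5)
print(p,o['force'],o['grip_width'])
print([(k['score'],np.array(k['at'])*1.4,atz(k['at'],.152,c)) for k in models.mark_of("lever_pad","wrist")])
h=np.radians(68.4);piv=fr([.609,-.126,.052],h,[-.089,0,.018])[0];print(piv)
def e(f,s=112): return np.array([-s*np.cos(f)+8*np.sin(f)+8,0,s*np.sin(f)+8*np.cos(f)])/1000
P0=fr(piv,h,e(.75))[0];print("pad tip start",P0,cmd(P0+[0,0,.019+.04],down(np.radians(-21.6))))
b=e(.75)
for th in np.arange(0,.61,.05):
    d=e(.75-th)-b;print(th.round(2),"x(down)",(-d[2]/.025).round(2),"z(tool)",(-d[0]/.025).round(2))
E
```

```text
[ 0.60809981 -0.12608317  0.26104044] [ 0.96382575  0.78901489 -0.74506643] 0.0738550616476683
[(0.61, array([387.24, 524.44]), array([ 0.54560713, -0.27736742,  0.152     ]))]
[ 0.57623691 -0.20875011  0.07      ]
pad tip start [ 0.55102184 -0.27243612  0.15219705] (array([1.88, 0.08, 6.28]), array([-0.02,  0.  ,  0.03]))
0.0 x(down) -0.0 z(tool) -0.0
0.05 x(down) 0.16 z(tool) 0.16
0.1 x(down) 0.32 z(tool) 0.31
0.15 x(down) 0.49 z(tool) 0.46
0.2 x(down) 0.67 z(tool) 0.59
0.25 x(down) 0.86 z(tool) 0.72
0.3 x(down) 1.05 z(tool) 0.83
0.35 x(down) 1.25 z(tool) 0.94
0.4 x(down) 1.45 z(tool) 1.04
0.45 x(down) 1.66 z(tool) 1.13
0.5 x(down) 1.87 z(tool) 1.2
0.55 x(down) 2.08 z(tool) 1.27
0.6 x(down) 2.3 z(tool) 1.32
```

View pics/w11.png

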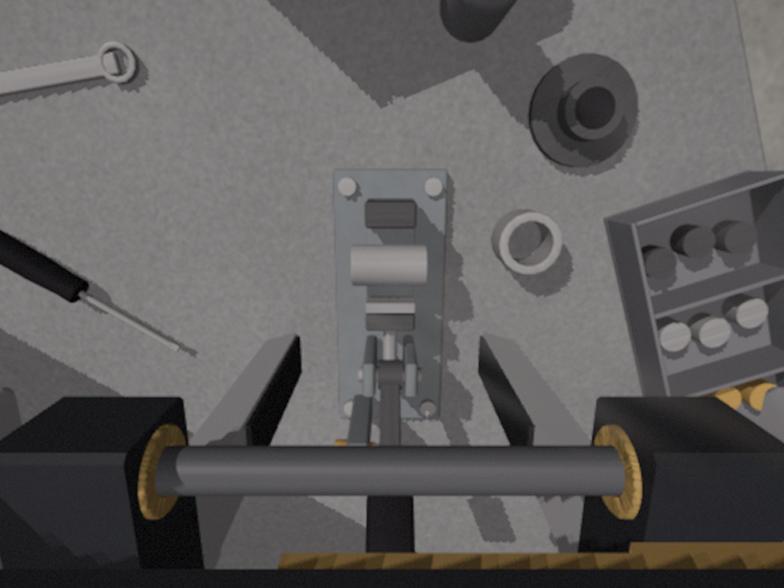

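View pics/s11.png

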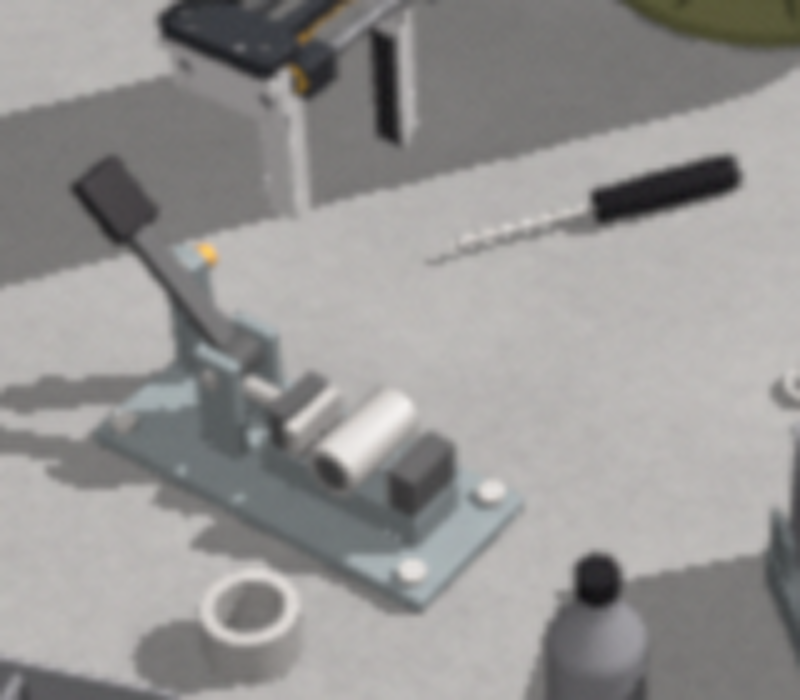

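>>> arm_command([
  {"translation":[0,0.08,1.5],"turn":[0,0,0]},
  {"translation":[0,0.08,3],"turn":[0,0,0]},
  {"translation":[0,0.08,4.5],"turn":[0,0,0]},
  {"translation":[0,0.08,5.6],"turn":[0,0,0]},
  {"translation":[0,0.08,6.25],"turn":[0,0,0]},
  {"translation":[0,0.08,6.25],"turn":[0,0,0]},
  {"translation":[0,0.08,6.25],"turn":[0,0,0]},
  {"translation":[0,0.08,6.25],"turn":[0,0,0]},
  {"translation":[0,0.08,6.25],"turn":[0,0,0]},
  {"translation":[0.5,0.08,6.25],"turn":[0,0,0]},
  {"translation":[1.2,0.08,6.25],"turn":[0,0,0]},
  {"translation":[1.2,0.08,6.25],"turn":[0,0,0]},
], gripper=0)

```text
time_s: 15.58
ee_pos: [0.5515, -0.2704, 0.2267]
eef_rot: [-1.716, 1.566, 2.618]
force: [-0.1, 0.2, -0.8]
grip_width: 0.0009
```

```bash
python3 - <<'E'
from h import *
p,M,o=tool();c=cal("wrist");pic("wrist","w12.png",s=1.4);pic("scene","s12.png",(130,130,290,270),5)
print(p,o['force'],o['grip_width'])
h=np.radians(68.4);piv=fr([.609,-.126,.052],h,[-.089,0,.018])[0];
def e(f,s=112): return np.array([-s*np.cos(f)+8*np.sin(f)+8,0,s*np.sin(f)+8*np.cos(f)])/1000
P0=fr(piv,h,e(.75))[0];print(cmd(P0+[0,0,.019],down(np.radians(-21.6))))
E
```

```text
[ 0.55149738 -0.27043986  0.22674814] [-0.06709559  0.17279005 -0.83129205] 0.0008593710316572851
(array([ 2.35, -0.02,  0.07]), array([-0.01, -0.  ,  0.01]))
```

View pics/s12.png

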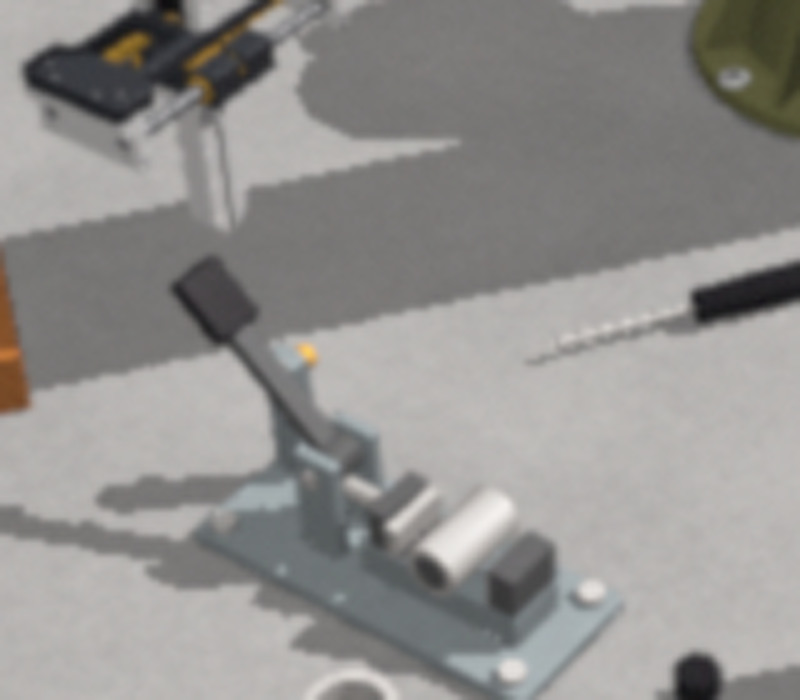

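View pics/w12.png

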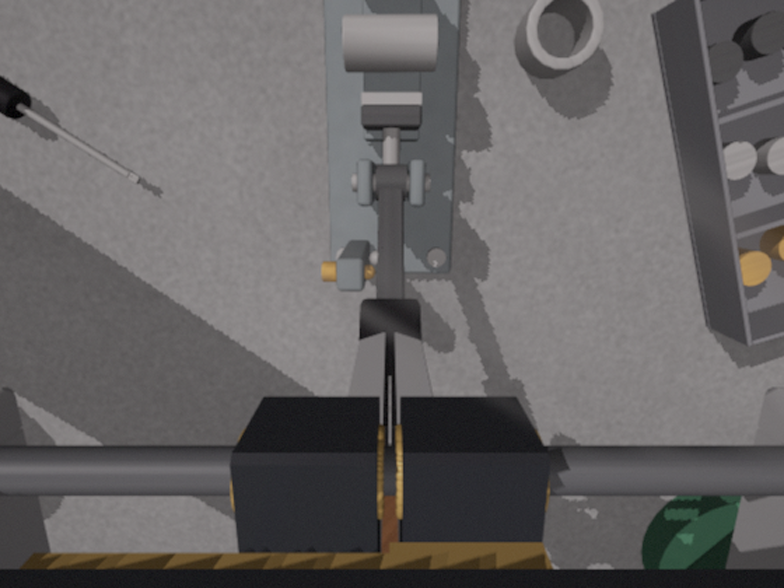

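>>> arm_command([
  {"translation":[1,0,0.07],"turn":[0,0,0]},
  {"translation":[1.8,0,0.07],"turn":[0,0,0]},
  {"translation":[2.2,0,0.07],"turn":[0,0,0]},
  {"translation":[2.35,0,0.07],"turn":[0,0,0]},
  {"translation":[2.51,0,0.23],"turn":[0,0,0]},
  {"translation":[2.67,0,0.38],"turn":[0,0,0]},
  {"translation":[2.67,0,0.38],"turn":[0,0,0]},
])

```text
time_s: 16.27
ee_pos: [0.5483, -0.2815, 0.1635]
eef_rot: [1.227, 1.57, -0.723]
force: [0.5, 0.2, -0.6]
grip_width: 0.0005
```

```bash
python3 - <<'E'
from h import *
p,M,o=tool();pic("scene","s13.png",(130,130,290,270),5)
print(p,o['force'])
E
```

```text
[ 0.54833245 -0.28147999  0.16350697] [ 0.54301811  0.16323639 -0.61222726]
```

View pics/s13.png

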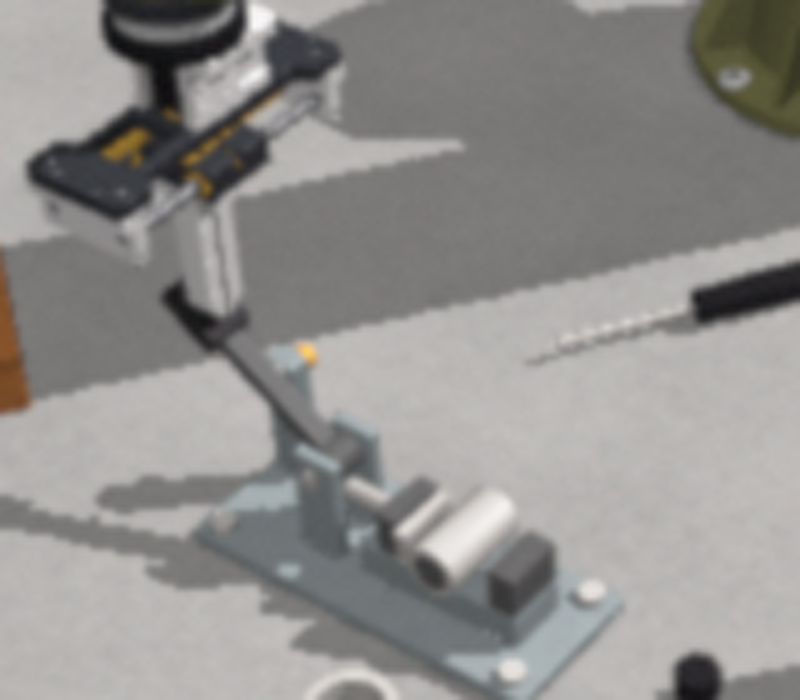

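>>> arm_command([
  {"translation":[0.17,0,0.15],"turn":[0,0,0]},
  {"translation":[0.35,0,0.28],"turn":[0,0,0]},
  {"translation":[0.54,0,0.41],"turn":[0,0,0]},
  {"translation":[0.73,0,0.52],"turn":[0,0,0]},
  {"translation":[0.73,0,0.52],"turn":[0,0,0]},
])

```text
time_s: 16.73
ee_pos: [0.543, -0.2933, 0.1438]
eef_rot: [-1.623, 1.569, 2.71]
force: [0.6, -0.2, 1.5]
grip_width: 0.0002
```

>>> arm_command([
  {"translation":[0.2,0,0.11],"turn":[0,0,0]},
  {"translation":[0.4,0,0.21],"turn":[0,0,0]},
  {"translation":[0.6,0,0.3],"turn":[0,0,0]},
  {"translation":[0.6,0,0.3],"turn":[0,0,0]},
])

```text
time_s: 17.07
ee_pos: [0.5405, -0.2997, 0.1293]
eef_rot: [-1.969, 1.57, 2.364]
force: [0.2, 0.4, -0.6]
grip_width: 0.0003
```

```bash
python3 - <<'E'
from h import *
p,M,o=tool();pic("scene","s14.png",(130,130,290,270),5)
print(p,o['force'])
h=np.radians(68.4);piv=fr([.609,-.126,.052],h,[-.089,0,.018])[0]
print((p-piv)@Rz(h))
E
```

```text
[ 0.54054338 -0.29971272  0.12934126] [ 0.23444901  0.42251756 -0.56268533]
[-0.09771457 -0.00029856  0.05934126]
```

View pics/s14.png

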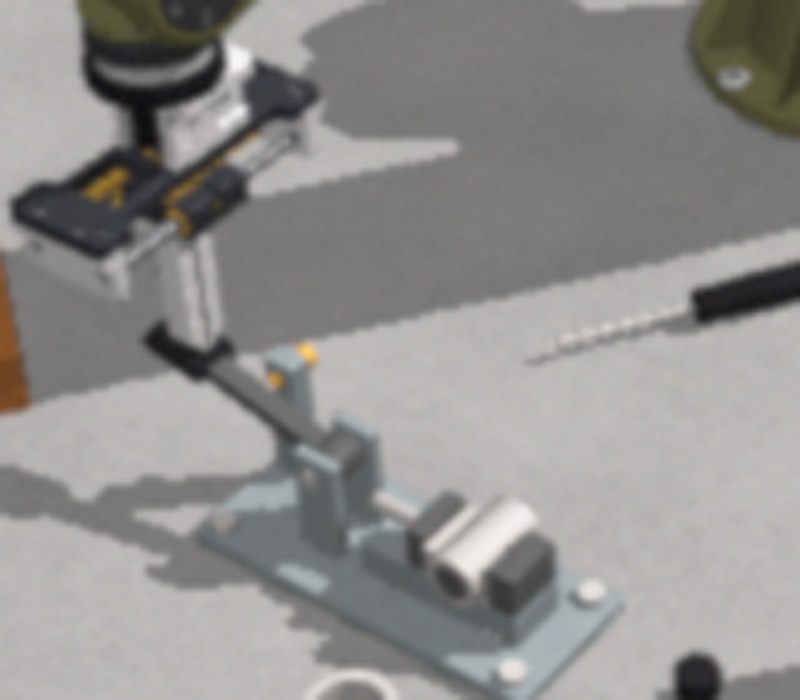

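>>> arm_command([
  {"translation":[0.1,0,0.04],"turn":[0,0,0]},
  {"translation":[0.2,0,0.07],"turn":[0,0,0]},
  {"translation":[0.3,0,0.1],"turn":[0,0,0]},
  {"translation":[0.3,0,0.1],"turn":[0,0,0]},
])

```text
time_s: 17.45
ee_pos: [0.5397, -0.3022, 0.1218]
eef_rot: [-1.675, 1.57, 2.659]
force: [1.3, 0.5, -0.1]
grip_width: 0.0003
```

>>> arm_command([
  {"translation":[0.1,0,0.03],"turn":[0,0,0]},
  {"translation":[0.2,0,0.06],"turn":[0,0,0]},
  {"translation":[0.2,0,0.06],"turn":[0,0,0]},
])

```text
time_s: 17.7
ee_pos: [0.5394, -0.3035, 0.1173]
eef_rot: [2.44, 1.571, 0.49]
force: [-0.6, 2.6, 4.1]
grip_width: 0.0005
```

```bash
python3 - <<'E'
from h import *
p,M,o=tool();pic("scene","s15.png",(130,130,290,270),5)
print(p,o['force'])
h=np.radians(68.4);piv=fr([.609,-.126,.052],h,[-.089,0,.018])[0]
q=(p-piv)@Rz(h);q[2]-=.019;print(q)
r=np.hypot(q[0]-.008,q[2]);print("th",.75-(np.arctan2(q[2],-(q[0]-.008))-np.arcsin(.008/r)))
E
```

```text
[ 0.5393534  -0.30353903  0.11730648] [-0.64635374  2.59415304  4.11749181]
[-0.10171024 -0.00060071  0.02830648]
th 0.5681615433198202
```

View pics/s15.png

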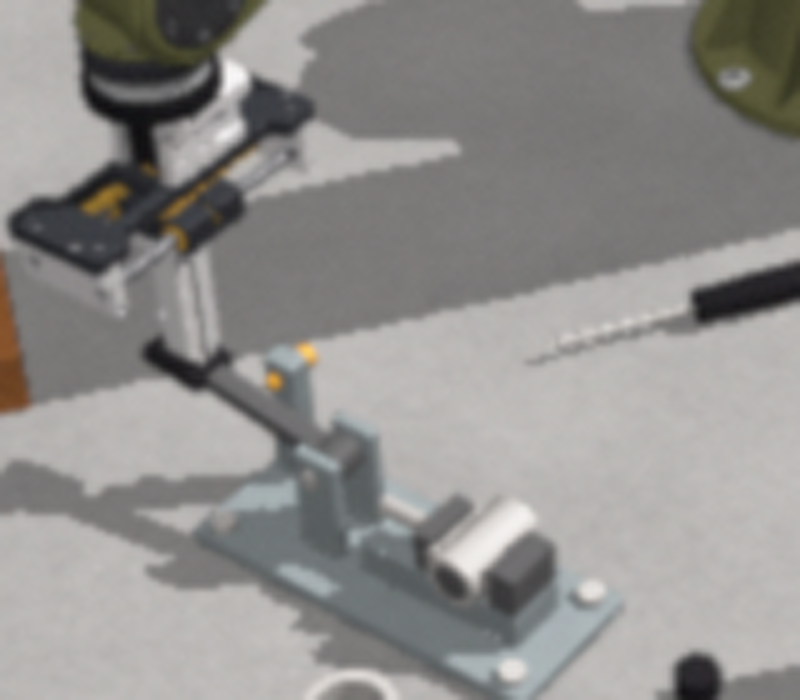

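>>> arm_command([
  {"translation":[0.1,0,0.02],"turn":[0,0,0]},
  {"translation":[0.15,0,0.03],"turn":[0,0,0]},
  {"translation":[0.15,0,0.03],"turn":[0,0,0]},
])

```text
time_s: 18.0
ee_pos: [0.5391, -0.3043, 0.1139]
eef_rot: [1.322, 1.57, -0.627]
force: [-1.0, 2.1, 5.9]
grip_width: 0.0006
```

>>> arm_command([
  {"translation":[0.1,0,0.02],"turn":[0,0,0]},
  {"translation":[0.15,0,0.03],"turn":[0,0,0]},
  {"translation":[0.15,0,0.03],"turn":[0,0,0]},
])

```text
time_s: 18.25
ee_pos: [0.5392, -0.3047, 0.1121]
eef_rot: [1.712, 1.569, -0.237]
force: [-7.8, 8.0, 22.4]
grip_width: 0.0007
```

>>> arm_command([
  {"translation":[0.1,0,0],"turn":[0,0,0]},
  {"translation":[0.15,0,0],"turn":[0,0,0]},
  {"translation":[0.15,0,0],"turn":[0,0,0]},
])

```text
time_s: 18.5
ee_pos: [0.5393, -0.305, 0.1106]
eef_rot: [1.377, 1.568, -0.572]
force: [-16.0, 12.7, 40.9]
grip_width: 0.0002
```

```bash
python3 - <<'E'
from h import *
p,M,o=tool();pic("scene","s16.png",(130,130,290,270),5);pic("wrist","w16.png",s=1.4)
print(p,o['force'])
E
```

```text
[ 0.53927041 -0.30498146  0.1105623 ] [-15.99292114  12.69588623  40.94334069]
```

View pics/s16.png

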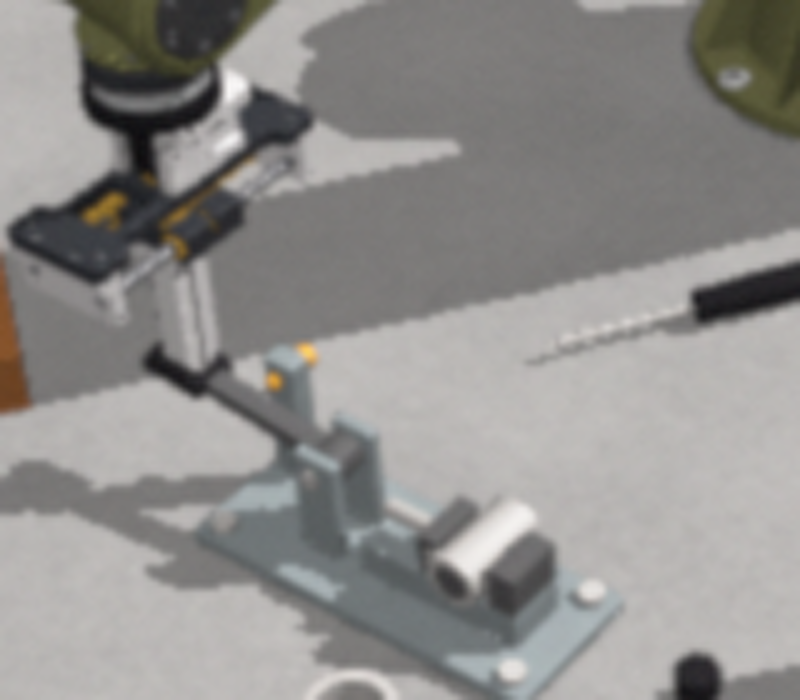

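View pics/w16.png

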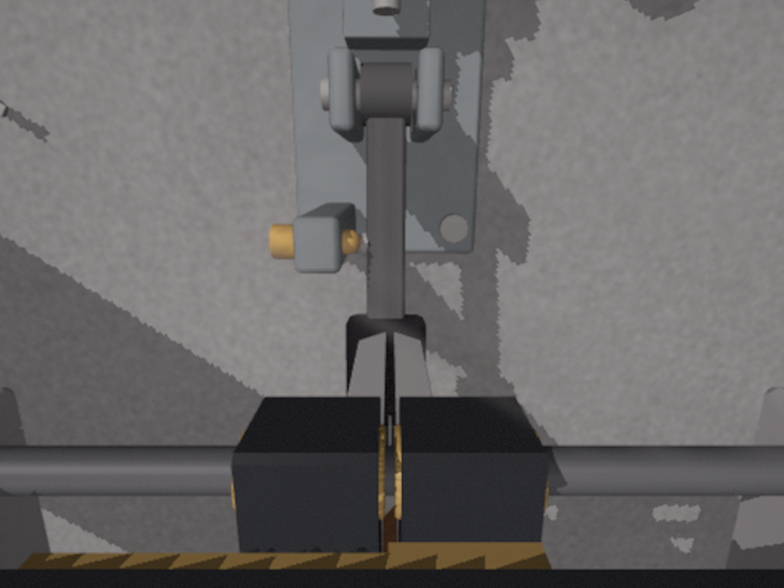

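>>> arm_command([
  {"translation":[-0.15,0,0],"turn":[0,0,0]},
  {"translation":[-0.4,0,0],"turn":[0,0,0]},
  {"translation":[-0.7,0,0],"turn":[0,0,0]},
  {"translation":[-1.2,0,0],"turn":[0,0,0]},
  {"translation":[-2.2,0,0],"turn":[0,0,0]},
  {"translation":[-3.6,0,0],"turn":[0,0,0]},
  {"translation":[-5,0,0],"turn":[0,0,0]},
  {"translation":[-6,0,0],"turn":[0,0,0]},
  {"translation":[-6,0,0],"turn":[0,0,0]},
])

```text
time_s: 19.35
ee_pos: [0.5398, -0.3058, 0.2627]
eef_rot: [1.339, 1.562, -0.611]
force: [0.7, -0.8, 1.3]
grip_width: 0.0006
```

```bash
python3 - <<'E'
from h import *
p,M,o=tool();pic("scene","s17.png",(130,130,290,270),5);pic("wrist","w17.png",s=1.4);c=cal("wrist");im=optics.camera("scene")
print(p,o['force'])
s=cal("scene");h=np.radians(68.4);piv=fr([.609,-.126,.052],h,[-.089,0,.018])[0]
for n in ("wrist","scene"):
  for r in models.mark_of("lever_pad",n): print(n,r['score'],r['at'])
for th in(0,.3,.4,.48,.53,.6):
    f=.75-th; P=fr(piv,h,np.array([-112*np.cos(f)+8*np.sin(f),0,112*np.sin(f)+8*np.cos(f)])/1000)
    print(th,proj(P,s).round(1),proj(P,c).round(1))
E
```

```text
[ 0.53976428 -0.30584832  0.26273294] [ 0.73821179 -0.7685817   1.29035604]
scene 0.74 [167.8, 198.5]
0 [[173.3 189.1]] [[278.  181.9]]
0.3 [[168.8 193.6]] [[278.1 199.7]]
0.4 [[167.8 195.6]] [[278.1 202.6]]
0.48 [[167.3 197.4]] [[278.1 203.9]]
0.53 [[167.1 198.6]] [[278.1 204.3]]
0.6 [[166.9 200.4]] [[278.1 204.5]]
```

View pics/s17.png

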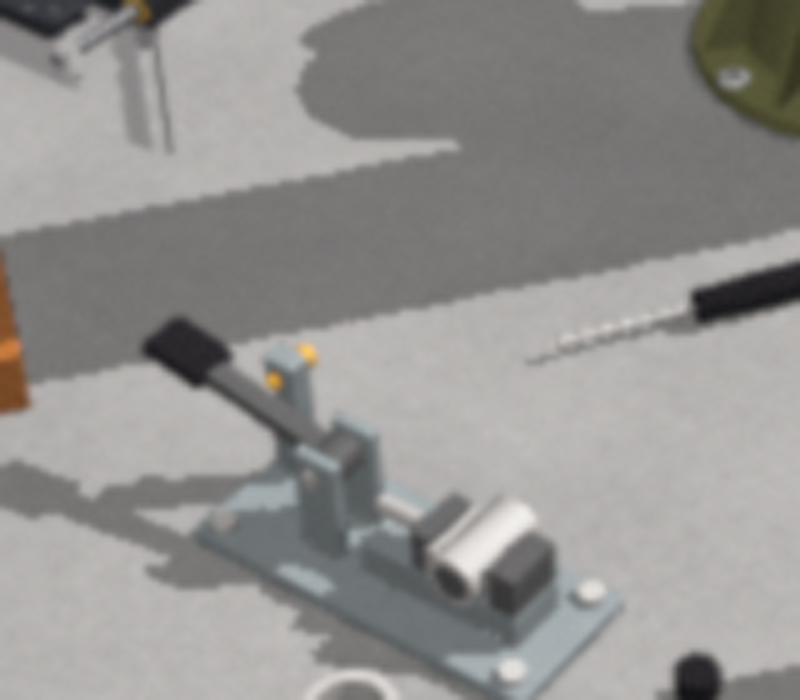

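View pics/w17.png

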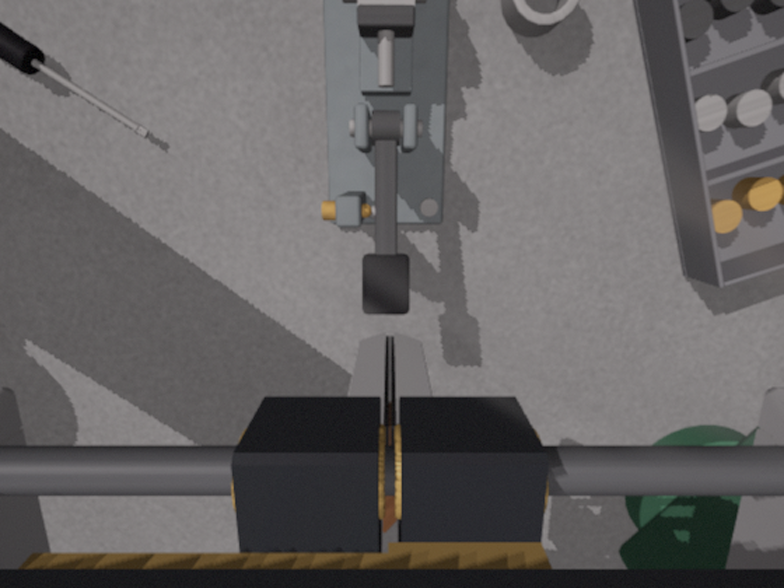

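>>> arm_command([
  {"translation":[-0.5,0,-1.2],"turn":[0,0,0]},
  {"translation":[-0.5,0,-2.4],"turn":[0,0,0]},
  {"translation":[-0.5,0,-3],"turn":[0,0,0]},
  {"translation":[-0.5,0,-3],"turn":[0,0,0]},
  {"translation":[-0.5,0,-3],"turn":[0,0,0]},
  {"translation":[-0.5,0,-3],"turn":[0,0,0]},
  {"translation":[-0.5,0,-3],"turn":[0,0,0]},
])

```text
time_s: 20.18
ee_pos: [0.566, -0.2363, 0.2682]
eef_rot: [-1.37, 1.57, 2.963]
force: [-0.4, -0.2, -0.2]
grip_width: 0.0004
```

```bash
python3 - <<'E'
from h import *
p,M,o=tool();c=cal("wrist");pic("wrist","w18.png",s=1.4);print(p,o['time_s'])
cs=[.609,-.126,.052];h=np.radians(68.4)
for r in models.mark_of("blank_center","wrist"):
    P=atz(r['at'],.052,c);print(r['score'],r['at'],(P-cs)@Rz(h))
for r in models.cut_out("blank_center","wrist"):
    print(r['score'],cv2.minAreaRect(cv2.findNonZero(r['pixels'].astype(np.uint8))))
optics.camera("scene")
print([(r['score'],r['at']) for r in models.mark_of("lever_pad","scene")])
optics.camera("top")
print([(r['score'],r['at']) for r in models.mark_of("elbow_center","top")])
E
```

```text
[ 0.56604    -0.23627729  0.2681996 ] 20.1833
0.66 [278.8, 67.8] [ 1.23279030e-02 -9.20077143e-04 -6.93889390e-18]
0.57 ((277.0, 64.0), (34.0, 60.0), 90.0)
[(0.73, [166.9, 201.6])]
[(0.67, [214.6, 188.6])]
```

View pics/w18.png

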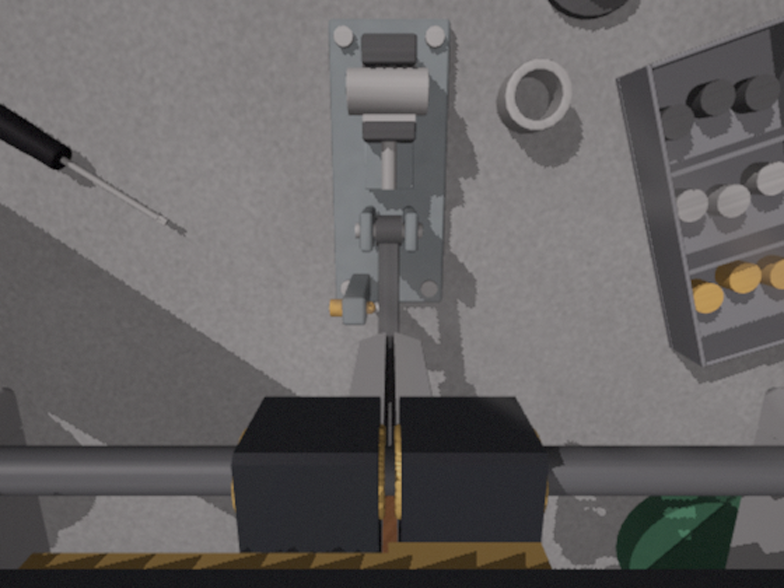

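The blank sits against the fixed jaw (x about +12 to 14 mm, y about -1 mm, square to the jaws). The lever is held down and the gripper is clear, so I'm handing in.

```bash
python3 -c "
from station import ctrl
print(ctrl.hand_in())"
```

```text
the job is handed in; nothing more can be done
None
```

I swung the left bin out to its stop, took the blank out by its ends and laid it on the clamp rest between the open jaws. I then pressed the lever to its stop and let go. The job was handed in at about 20 s of robot time; no verdict is reported.

**Bin:** the push force rose to about 20 N at the end of the swing, which is how I judged it fully out. The blank was still in it.

**Blank after pressing:** about 12 mm past the seat towards the fixed jaw, 1 mm off centre along the jaws, and square to them in the wrist picture.

**Lever:** the catch holds it down with nothing touching it. The handle pad's position in the scene picture fits 0.53 rad in one check and about 0.6 rad in another (3 pixels apart).

**Elsewhere:** the right bin stayed shut, and the elbow's mark is within 2 pixels of where it started. The other things on the bench look unmoved in the pictures. I did not measure them.

**Not measured directly:** how far the sprung jaw face is pushed back. I take it as gripped because the jaws sit tight on the blank and the lever is latched.

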